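# Lock the filter section and its cap onto the filter stand

## Robot

A 7-joint arm with a two-finger parallel gripper is mounted at the origin on the work surface. World frame = base frame: x ahead of the robot, y to its left, z up, the work surface at z = 0. Lengths are in m, angles in degrees, forces in N, time in s.
With the tool pointing down it reaches from about 0.375 to 0.925 m from the base axis. Payload 3.1 kg.
Tool frame: the origin (TCP) lies on the mounting face of the last link; the fingertips stand 173 mm ahead of it and the grasp point (between the pads) lies bot.grip_point_offset ahead of it (bot.grip_point_offset is the distance from the TCP to the grasp point, in m); z points along the fingers, x is the direction in which the jaws open and shut, and the axes are right-handed (so a half turn about z gives the same grasp; the last joint's range is limited). The gripper opens to 85 mm and grips with 20 to 120 N. Pads are 22 mm wide; open, the fingers measure 114 mm over their backs; the gripper's body (76 mm by 85 mm) begins 54 mm behind the grasp point. The pads swing forward as they close: fully open they stand 13 mm farther back than shut.
Start: joints at [70.256, 21.939, 2.515, 91.553, -1.026, 66.532, -2.859], TCP at [0.159, -0.63, 0.405] pointing down, gripper open.
Joint ranges: [-149.38, 149.38], [-23.57, 123.04], [-84.95, 90], [0, 143.3], [-89.99, 269.99], [3.08, 112.72], [-163.45, 163.45]. Speed limits (degrees/s): [159.86, 159.86, 180, 180, 180, 180, 180].

## Interface

Orientations are given as a 3x3 rotation matrix whose columns are the frame's x, y, z axes.
In Python, from bench import bot, eyes gives the robot as it stands. The module is installed in compiled form; this text tells all that it offers.
- The arm moves only by the shell command python3 -m handwheel 'ROWS' [FORCE]. ROWS is a JSON object of lists of equal length, an entry for each row: "translation": the shift along the world's x, y, z normalised to -1 to 1, where 1 is 0.04 m, a list of three; "delta_rot": the turn, a rotation vector about the world's x, y, z normalised to -1 to 1, where 1 is 4 degrees, a list of three; "gripper": the closure, from -1 (fully open) to 1 (shut). A call has 1 to 12 rows; each row shifts and turns the pose as measured when the row begins; what a row does not reach is not made up. A row lasts 1/10 s, in which the tool goes at most 50 mm and 8.59 degrees, less where a joint would pass 70% of its speed; a pose out of reach is approached as far as the arm can. A call with a number of a shift or a turn outside -1 to 1 is refused whole. A call with a gripper value outside its range is refused whole. The fingers move at their own pace and stop on an object; FORCE is the grip in N (left out, the last holds). Time passes only in rows, so rows that do not move let the fingers close. It gives the time, the measured TCP pose, the force and the opening at its end, in the units of the state.
- bot.read_state(): the state, without advancing time (a new reading comes with each control period).
- eyes.grab_frame(name): name is "scene" or "side" or "wrist"; returns a dict with "color" (420x560x3 uint8, red, green, blue), "vertical_fov" (degrees; the focal length in pixels is half the picture's height over the tangent of half this angle, whatever the lens; pixels are square), "cx", "cy" (the principal point, pixels), "extrinsics" (4x4, takes a point from world to camera coordinates). Camera axes: x right, y down, z forward; pixel columns grow to the right and rows downward; lengths in m; the calibration is good to about 2 mm. The wrist camera is an equidistant fisheye: a pixel r from the principal point sees the ray r / f radians off the axis. A picture is of the moment at which its call begins. There is no depth.
- bot.finish_job(): hands the job in, once; it reports no verdict.
The state is a dict: "t": time; "joints": joint angles; "joint_vel": joint speeds; "joint_efforts": joint torques, N m; "tcp_pos": TCP position; "ee_rot": TCP orientation; "contact_force": force on the tool from outside, world axes, zero at the start; "torque": the same for the moment, N m; "finger_gap": finger opening in m.
Only numpy, scipy, OpenCV 4.12 (cv2) and the standard library are available. Lean on these libraries where they do the work, as an engineer would, in place of code of your own. Each camera call takes 0.05 s, during which the arm holds its last target.

## Task

Put the filter tower together: first set the open filter section on the fixed base, lugs down through the base's slots until its shoulder sits flush, and turn it a quarter turn clockwise (seen from above) until it stops; then put the cap with the hose spout on top of the section and lock it with a quarter turn clockwise in the same way. Let go, leaving the tower upright and fully locked, and do not shift the glassware, the bottle or the rack.

Things in the scene. Friction and masses are not known exactly. Their poses are not given: they have to be found in the camera images.
- base: Off-white octagonal column, 60 mm across flats, on a 110 mm round steel foot, fixed to the bench. Origin at its underside on the axis, z up; top face 70 mm above it. Outer ribs (8 mm wide, 6 mm proud) on its +x and -x flats mark the two slots of the socket in its top. A short hose outlet sticks out to +y, 30 mm above the bench, reaching 52 mm from the axis.
- base_mouth (a point): Centre of the socket's mouth, in the base's top plane; axes as the base. Two 16 mm wide slots at +x and -x let lugs in; the lip between is 6 mm thick round a 40 mm opening. Lugs turned clockwise from above (yaw decreasing) run under the lip to a stop at 90 deg; blocked the other way. Seated: spigot 14 mm deep, shoulder on this plane. Play: 2.5 mm sideways, 2 mm up, 7 deg yaw at entry.
- section_center (a point): Open filter section, off-white plastic, 0.1-0.21 kg, 74 mm tall, standing loose on the bench; point on its axis half-way up, z up. Body, from 14 mm (shoulder) to 74 mm above the underside: regular octagon 60 mm across flats, one flat facing +x; ribs (8 mm wide, 6 mm proud) on the +x and -x flats. Seated in the base it is 23 mm above base_mouth; locked, its x lies along the base's y.
- section_foot (a point): Centre of the section's underside, axes as the section. Its lowest 14 mm are a spigot: a round neck 35 mm across, with two lugs at the very bottom pointing to +x and -x, right below the ribs; each 10 mm wide, 6 mm thick, tip 24.5 mm from the axis. Half a turn round it is the same.
- section_mouth (a point): Centre of the socket's mouth in the section's top plane, 74 mm above its underside, axes as the section. The same bayonet socket as the base's: slots at +x and -x below the ribs, same sizes, play, turning direction and stop.
- cap_center (a point): Cap, off-white plastic, 0.08-0.15 kg, 67 mm tall, standing loose on the bench; point on its axis 33 mm above the underside, z up. Body, from 14 mm (shoulder) to 50 mm above the underside: octagon and ribs as the section's (60 mm across flats). On its closed top a hose spout 18 mm thick rises to 67 mm. Seated on the section it is 56 mm above section_center; locked, its x lies along the section's y.
- cap_foot (a point): Centre of the cap's underside, axes as the cap. A ridge (8 mm wide, 5 mm high) runs along x across the cap's top, over the lugs. Spigot with two lugs to +x and -x exactly like the section's (neck 35 mm across, 14 mm tall; lugs 10 mm wide, 6 mm thick, tips 24.5 mm from the axis).
- beaker_center (a point): Bystander: an open clear-glass beaker, 70 mm across, 95 mm tall; this point is half-way up its axis.
- flask_center (a point): Bystander: a conical green-tinted glass flask, 70 mm across at the foot, 110 mm tall; this point is half-way up its axis.
- bottle_center (a point): Bystander: a closed grey plastic bottle, 66 mm across, 170 mm tall; this point is half-way up its axis.
- rack_center (a point): Bystander: an empty blue tube rack, 130 mm (along its x) by 60 mm (y), 176 mm tall; this point is 90 mm above the bench at its middle.

How it is judged:
By the outcome, as a careful person would: the job done as asked, in the order asked, and still so for the second after the job is handed in, with the robot touching nothing.
It also fails if it takes over 72 s, if anything falls off the work surface, if the arm or the gripper's body presses on something with over 40 N, if the wrist force passes 120 N, or if a joint passes its speed limit or range.

## Working session

There is one attempt and no reset: what is moved stays moved. The work goes in short steps, Python scripts to look and compute and a shell command to move; the robot and the scene stay as the last step left them, time stands still between calls to the robot, and variables do not carry over. Pictures are saved under pics/ and viewed, and the job is handed in when it is done.

```bash
mkdir -p pics; cat > h.py <<'E'
from bench import bot, eyes
import numpy as np, cv2
def grab(n,fn):
    f=eyes.grab_frame(n); cv2.imwrite('pics/'+fn,f['color'][:,:,::-1]); np.savez('pics/'+fn[:-4]+'.npz',**{k:np.array(v) for k,v in f.items()}); return f
E
python3 - <<'E'
from h import *
for n in ['scene','side','wrist']:
    f=grab(n,n+'0.png'); print(n,f['vertical_fov'],f['cx'],f['cy']); print(np.round(f['extrinsics'],3))
s=bot.read_state(); print(s, bot.grip_point_offset)
E
```

```text
scene 54.818171075634474 277.8825467433698 208.17996903656567
[[ 0.35   0.937  0.004 -0.17 ]
 [ 0.64  -0.236 -0.731 -0.247]
 [-0.684  0.259 -0.682  1.418]
 [ 0.     0.     0.     1.   ]]
side 49.205492006765596 279.1606853956956 214.56239010851206
[[ 0.992 -0.123 -0.017 -0.495]
 [-0.09  -0.62  -0.779  0.136]
 [ 0.085  0.775 -0.627  0.894]
 [ 0.     0.     0.     1.   ]]
wrist 65.70646984690485 279.5809069378821 210.8762077226317
[[ 0.245 -0.969 -0.002 -0.649]
 [-0.931 -0.236  0.277 -0.035]
 [-0.269 -0.066 -0.961  0.378]
 [ 0.     0.     0.     1.   ]]
{'t': 0.15, 'joints': array([70.2543915 , 21.98214595,  2.51299924, 91.62571104, -1.02613082,
       66.53197258, -2.86023489]), 'joint_vel': array([ 0.01145083, -0.21744953, -0.00474575, -0.3487474 ,  0.04277408,
        0.11202074,  0.04449993]), 'joint_efforts': array([ 1.35113671e-03, -4.34053624e+01,  1.02628391e+00, -2.49980253e+01,
        1.06689788e-02,  7.24883226e-03,  1.17548424e-05]), 'tcp_pos': array([ 0.15873814, -0.6299443 ,  0.40358678]), 'ee_rot': array([[ 2.44363395e-01, -9.69683542e-01, -5.98805039e-04],
       [-9.69681570e-01, -2.44364108e-01,  1.95831117e-03],
       [-2.04526857e-03,  1.02110644e-04, -9.99997903e-01]]), 'contact_force': array([-0.00209941,  0.5626268 ,  0.28324736]), 'torque': array([ 0.01291117,  0.02526358, -0.04526238]), 'finger_gap': 0.08524720671512993} 0.1547
```

View pics/scene0.png

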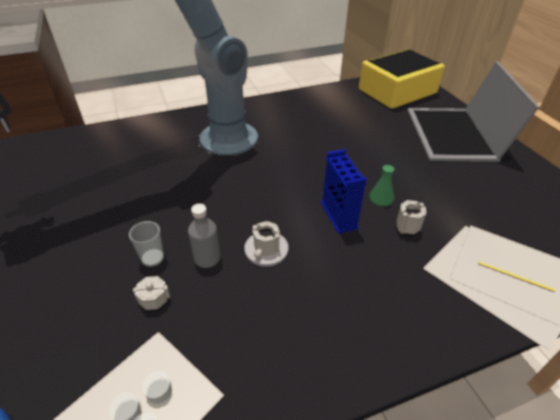

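View pics/side0.png

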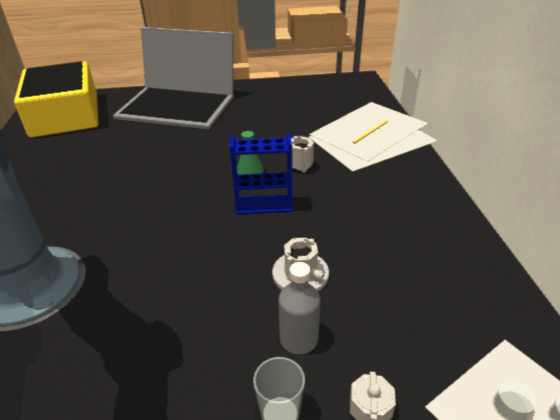

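View pics/wrist0.png

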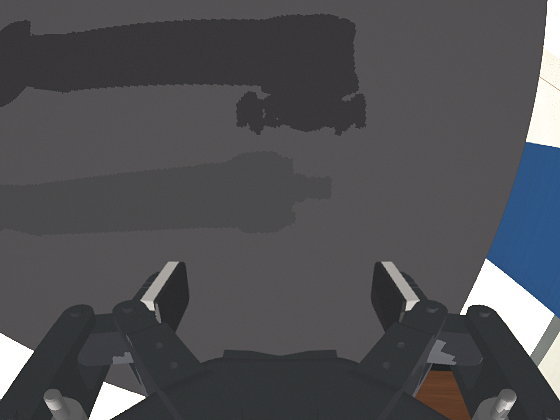

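The scene view shows the base on its steel foot at about (266,240), the section at (411,217) and the cap at (152,292). The bottle is at (205,240), the beaker at (148,243), the rack at (342,190) and the flask at (384,185). Next I zoom in.

```bash
cat >> h.py <<'E'
def K(f): return float((420/2)/np.tan(np.radians(float(f['vertical_fov']))/2))
def ray(f,u,v,fish=False):
    E=np.array(f['extrinsics']); fo=K(f); x,y=u-float(f['cx']),v-float(f['cy'])
    if fish:
        r=np.hypot(x,y); th=r/fo; d=np.array([np.sin(th)*x/max(r,1e-9),np.sin(th)*y/max(r,1e-9),np.cos(th)])
    else: d=np.array([x/fo,y/fo,1.])
    R=E[:3,:3]; return -R.T@E[:3,3], R.T@d/np.linalg.norm(d)
def onz(f,u,v,z,fish=False):
    o,d=ray(f,u,v,fish); return o+d*(z-o[2])/d[2]
def proj(f,p,fish=False):
    E=np.array(f['extrinsics']); q=E[:3,:3]@np.array(p)+E[:3,3]; fo=K(f)
    if fish:
        r=np.hypot(q[0],q[1]); th=np.arctan2(r,q[2]); return np.array([float(f['cx']),float(f['cy'])])+fo*th*q[:2]/max(r,1e-9)
    return np.array([float(f['cx'])+fo*q[0]/q[2],float(f['cy'])+fo*q[1]/q[2]])
def load(n): return np.load('pics/'+n+'.npz')
def crop(n,boxes,out,s=6):
    im=cv2.imread('pics/'+n+'.png'); cs=[cv2.resize(im[y:y+h,x:x+w],None,fx=s,fy=s,interpolation=cv2.INTER_CUBIC) for x,y,w,h in boxes]
    cv2.imwrite('pics/'+out,np.hstack(cs))
E
python3 - <<'E'
from h import *
s=load('scene0'); d=load('side0')
for nm,(a,b,z) in dict(base=((266,233),(301,248),.07),sec=((411,209),(302,145),.074),cap=((152,290),(372,398),.05)).items():
    print(nm,onz(s,*a,z).round(3),onz(d,*b,z).round(3))
for nm,(a,z) in dict(bottle=((206,258),0),beaker=((151,256),0),rack=((342,222),0),flask=((383,198),0)).items(): print(nm,onz(s,*a,z).round(3))
crop('scene0',[(240,215,55,55),(385,190,55,55)],'z1.png',7)
crop('side0',[(272,230,60,60),(272,125,60,60)],'z2.png',6)
crop('scene0',[(125,265,55,55)],'z3.png',7); crop('side0',[(342,365,60,55)],'z4.png',7)
E
```

```text
base [ 0.541 -0.052  0.07 ] [ 0.536 -0.047  0.07 ]
sec [0.594 0.326 0.074] [0.597 0.32  0.074]
cap [ 0.599 -0.337  0.05 ] [ 0.589 -0.345  0.05 ]
bottle [ 0.507 -0.201  0.   ]
beaker [ 0.453 -0.33   0.   ]
rack [ 0.511  0.179 -0.   ]
flask [0.464 0.338 0.   ]
```

View pics/z1.png

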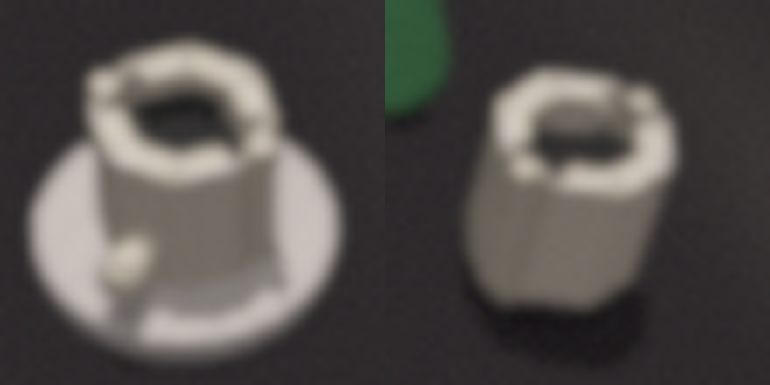

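View pics/z2.png

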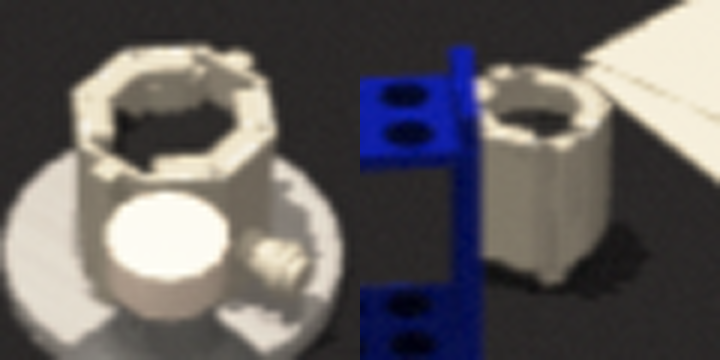

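View pics/z3.png

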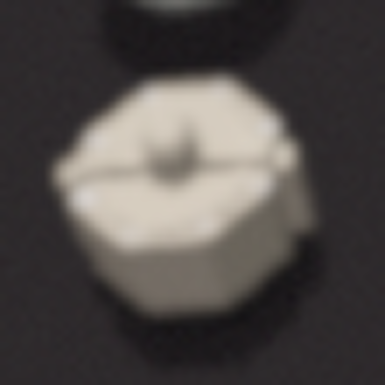

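View pics/z4.png

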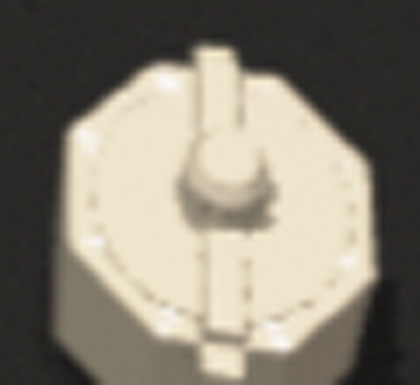

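```bash
python3 - <<'E'
from h import *
s=load('scene0'); d=load('side0')
def pr(nm,f,a,b,z):
    p,q=onz(f,*a,z),onz(f,*b,z); v=q-p; print(nm,((p+q)/2).round(4),np.linalg.norm(v).round(3),np.degrees(np.arctan2(v[1],v[0])).round(1))
pr('base sc',s,(254.3,227.1),(276.9,234.6),.07)
pr('base sd',d,(289.5,258.3),(311.7,239.7),.07)
pr('sec sc',s,(404.3,214.3),(421.4,204.3),.074)
pr('cap sc',s,(134.3,290),(165.7,287.1),.053)
pr('cap sd',d,(373,371.9),(373.4,416.4),.053)
E
```

```text
base sc [ 0.5338 -0.0505  0.07  ] 0.061 45.2
base sd [ 0.535  -0.0495  0.07  ] 0.066 42.0
sec sc [0.5966 0.3305 0.074 ] 0.066 104.9
cap sc [ 0.5958 -0.3398  0.053 ] 0.067 76.2
cap sd [ 0.5918 -0.3401  0.053 ] 0.068 -105.6
```

Two views agree. The base is at about (0.535, -0.050) with its slots at 43° (mod 180), the section at about (0.596, 0.328) with yaw 105°, and the cap at about (0.594, -0.340) with yaw 75°. I'll carry the tool over to the section at travel height, turning the jaws towards yaw 60°, which is a pair of plain flats.

```bash
python3 -m handwheel '{"translation":[[0.7,0.7,0],[0.7,0.7,0],[0.7,0.7,0],[0.7,0.7,0],[0.7,0.7,0],[0.7,0.7,0],[0.7,0.7,0],[0.7,0.7,0],[0.7,0.7,0],[0.7,0.7,0],[0.7,0.7,0],[0.7,0.7,0]],"delta_rot":[[0,0,1],[0,0,1],[0,0,1],[0,0,1],[0,0,1],[0,0,1],[0,0,1],[0,0,1],[0,0,1],[0,0,1],[0,0,1],[0,0,1]],"gripper":[-1,-1,-1,-1,-1,-1,-1,-1,-1,-1,-1,-1]}' 40; python3 -c "
from bench import bot; s=bot.read_state(); print(s['joints'])"
```

```text
t: 1.35
tcp_pos: [0.494, -0.2837, 0.399]
ee_rot: [[0.891, -0.454, -0.01], [-0.454, -0.891, -0.004], [-0.007, 0.008, -1.0]]
contact_force: [0.9, -0.0, 0.2]
finger_gap: 0.0854
[ 42.19892312  14.97481262 -19.24057208 102.20770354   5.88624739
  64.16588619  -6.05797764]
```

```bash
python3 -m handwheel '{"translation":[[0.2,1,0],[0.2,1,0],[0.2,1,0],[0.2,1,0],[0.2,1,0],[0.2,1,0],[0.2,1,0],[0.2,1,0],[0.2,1,0],[0.2,1,0],[0.2,1,0],[0.2,1,0]],"delta_rot":[[0,0,1],[0,0,1],[0,0,1],[0,0,1],[0,0,1],[0,0,1],[0,0,1],[0,0,1],[0,0,1],[0,0,1],[0,0,1],[0,0,1]],"gripper":[-1,-1,-1,-1,-1,-1,-1,-1,-1,-1,-1,-1]}'; python3 -c "
from bench import bot; s=bot.read_state(); print(s['joints'])"
```

```text
t: 2.55
tcp_pos: [0.5922, 0.213, 0.3958]
ee_rot: [[0.922, 0.387, -0.005], [0.387, -0.922, -0.012], [-0.009, 0.009, -1.0]]
contact_force: [0.5, -0.1, 0.2]
finger_gap: 0.0856
[  6.86947971  25.35430607 -39.37741485  93.22558678  17.50447704
  68.22807284 -13.75555323]
```

```bash
python3 -m handwheel '{"translation":[[0,0.5,0],[0,0.5,0],[0,0.5,0],[0,0.5,0],[0,0.4,0],[0,0.3,0],[0,0.2,0],[0,0.1,0],[0,0,0],[0,0,0]],"delta_rot":[[0,0,1],[0,0,1],[0,0,1],[0,0,1],[0,0,1],[0,0,1],[0,0,1],[0,0,1],[0,0,0.8],[0,0,0]],"gripper":[-1,-1,-1,-1,-1,-1,-1,-1,-1,-1]}'; python3 - <<'E'
from h import *
s=bot.read_state(); print(s['joints'],s['tcp_pos'],s['ee_rot'])
grab('wrist','w1.png')
E
```

```text
t: 3.55
tcp_pos: [0.5886, 0.3465, 0.3898]
ee_rot: [[0.496, 0.868, -0.008], [0.868, -0.496, -0.013], [-0.015, -0.001, -1.0]]
contact_force: [-0.4, -0.5, -0.4]
finger_gap: 0.0856
[ -1.79901619  34.06404455 -46.28012623  85.10806495  25.35063724
  72.48663959   9.05723216] [0.5886169  0.34653415 0.38980099] [[ 4.96296029e-01  8.68116611e-01 -7.98754114e-03]
 [ 8.68024811e-01 -4.96359864e-01 -1.26417387e-02]
 [-1.49391982e-02 -6.59339154e-04 -9.99888187e-01]]
```

View pics/w1.png

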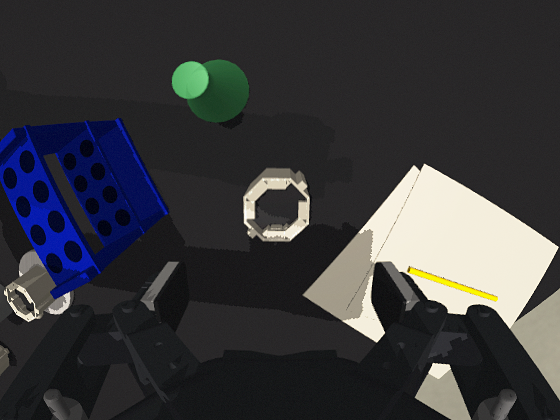

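The wrist view shows the section from above, centred near (277,210), with ribs near (251,233) and (301,180). The rack is on the left and the flask is above.

```bash
python3 - <<'E'
from h import *
crop('w1',[(230,155,95,95)],'w1z.png',6)
E
```

```text
(no output)
```

View pics/w1z.png

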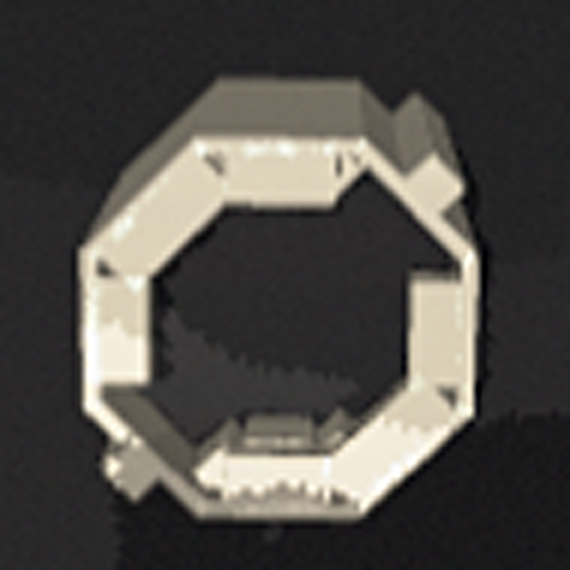

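```bash
cat >> h.py <<'E'
def wz(f,pts,z,org=(0,0),s=1):
    P=np.array([onz(f,org[0]+u/s,org[1]+v/s,z,True) for u,v in pts]); return P
def ang(v): return np.degrees(np.arctan2(v[1],v[0]))
def gp(): # grasp point and yaw
    s=bot.read_state(); R=s['ee_rot']; return s['tcp_pos']+R[:,2]*bot.grip_point_offset, ang(R[:,0]), R
E
python3 - <<'E'
from h import *
f=load('w1')
V=wz(f,[(200,140),(365,140),(475,250),(475,410),(370,517),(200,517),(88,412),(80,250)],.074,(230,155),6)
print(V.mean(0), [np.linalg.norm(V[i]-V[i-1]).round(4) for i in range(8)],[ang(V[i]-V[i-1]).round(1) for i in range(8)])
r=wz(f,[(450,172),(120,480)],.074,(230,155),6); print(r.mean(0),np.linalg.norm(r[0]-r[1]),ang(r[0]-r[1]))
print(gp()[:2])
d=load('wrist0'); print([proj(load('w1'),[.535,-.05,.07],True)])
E
```

```text
[0.59627546 0.33468296 0.074     ] [np.float64(0.0249), np.float64(0.0244), np.float64(0.0236), np.float64(0.0253), np.float64(0.0238), np.float64(0.0266), np.float64(0.0242), np.float64(0.0257)] [np.float64(102.8), np.float64(60.4), np.float64(15.3), np.float64(-28.3), np.float64(-71.8), np.float64(-119.3), np.float64(-164.9), np.float64(151.3)]
[0.59585687 0.33485614 0.074     ] 0.07020469098351503 104.49018419709404
(array([0.58729205, 0.34450922, 0.23507118]), np.float64(60.183118157304904))
[array([ 19.46328298, 302.29998858])]
```

```bash
python3 -m handwheel '{"translation":[[0.1,-0.15,-0.5],[0.1,-0.15,-0.8],[0,0,-0.8],[0,0,-0.8],[0,0,-0.6],[0,0,0]],"delta_rot":[[0.1,-0.06,0],[0.08,-0.06,0],[0,0,0],[0,0,0],[0,0,0],[0,0,0]],"gripper":[-1,-1,-1,-1,-1,-1]}'; python3 - <<'E'
from h import *
print(gp())
grab('wrist','w2.png')
E
```

```text
t: 4.2
tcp_pos: [0.5979, 0.3313, 0.2464]
ee_rot: [[0.507, 0.862, 0.005], [0.862, -0.507, -0.0], [0.002, 0.004, -1.0]]
contact_force: [-1.5, -0.1, -0.9]
finger_gap: 0.0854
(array([0.59869672, 0.33127965, 0.09174259]), np.float64(59.50366443505927), array([[ 5.07482063e-01,  8.61648472e-01,  4.88528021e-03],
       [ 8.61659594e-01, -5.07486564e-01, -3.61446185e-04],
       [ 2.16777451e-03,  4.39287602e-03, -9.99988002e-01]]))
```

View pics/w2.png

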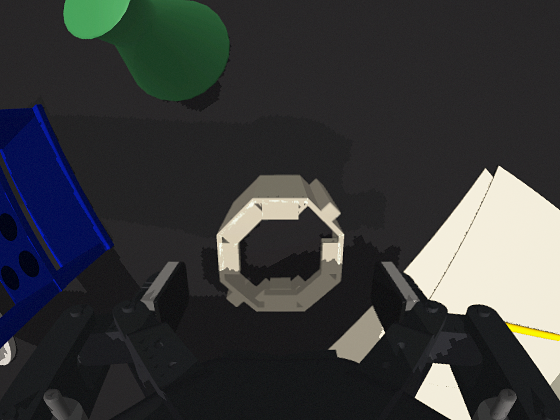

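The section's top octagon now spans columns 218 to 343 and rows 199 to 310. It is centred between the jaws, with the rack and flask well clear.

```bash
python3 - <<'E'
from h import *
f=load('w2'); g=gp()
V=wz(f,[(218,250),(343,250),(281,199),(281,310),(227,300),(337,214)],.074); print(V.round(4)); print(V[:2].mean(0),V[2:4].mean(0),V[4:].mean(0))
R=g[2]; d=V[:4].mean(0)-g[0]; print('jaw axis off',d@R[:,0],'perp',d@R[:,1])
E
```

```text
[[0.5769 0.3111 0.074 ]
 [0.6071 0.3624 0.074 ]
 [0.5706 0.3495 0.074 ]
 [0.621  0.32   0.074 ]
 [0.6022 0.2992 0.074 ]
 [0.5896 0.368  0.074 ]]
[0.59201105 0.33674292 0.074     ] [0.59583441 0.33475734 0.074     ] [0.59593564 0.33361553 0.074     ]
jaw axis off 0.00021938153485437736 perp -0.0070589961436300095
```

```bash
python3 -m handwheel '{"translation":[[-0.08,0.08,-0.4],[0,0,-0.5],[0,0,-0.35],[0,0,0],[0,0,0],[0,0,0],[0,0,0],[0,0,0],[0,0,0],[0,0,0]],"delta_rot":[[0,0,0.1],[0,0,0],[0,0,0],[0,0,0],[0,0,0],[0,0,0],[0,0,0],[0,0,0],[0,0,0],[0,0,0]],"gripper":[-1,-1,-1,-1,1,1,1,1,1,1]}' 60; python3 - <<'E'
from h import *
print(gp()); grab('wrist','w3.png')
E
```

```text
t: 5.25
tcp_pos: [0.5973, 0.3371, 0.2011]
ee_rot: [[0.503, 0.864, 0.016], [0.864, -0.503, 0.006], [0.013, 0.011, -1.0]]
contact_force: [0.2, -0.8, -0.6]
finger_gap: 0.0596
(array([0.59981292, 0.33802577, 0.04642228]), np.float64(59.81993657670457), array([[ 0.50267436,  0.8643278 ,  0.01599815],
       [ 0.86437271, -0.50281417,  0.00614259],
       [ 0.01335331,  0.01074064, -0.99985315]]))
```

View pics/w3.png

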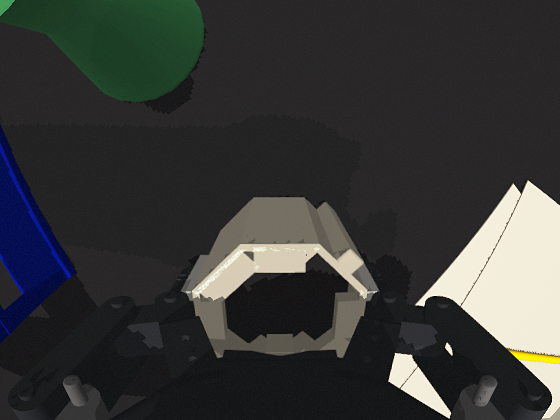

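Gripped, with the gap at 59.6 mm. The foot is on the bench at TCP z 0.201. I lift clear of the rack.

```bash
python3 -m handwheel '{"translation":[[0,0,0.5],[0,0,1],[0,0,1],[0,0,1],[0,0,1],[0,0,1],[0,-0.5,0.3],[0.2,-1,0],[0.3,-1,0],[0.3,-1,0],[0.3,-1,0],[0.2,-1,0]],"delta_rot":[[0,0,0],[0,0,0],[0,0,0],[0,0,0],[0,0,0],[0,0,0],[0,0,0],[0,0,0],[0,0,0],[0,0,0],[0,0,0],[0,0,0]],"gripper":[1,1,1,1,1,1,1,1,1,1,1,1]}'; python3 - <<'E'
from h import *
print(bot.read_state()['joints'])
E
```

```text
t: 6.5
tcp_pos: [0.6378, 0.124, 0.4636]
ee_rot: [[0.477, 0.878, 0.03], [0.878, -0.478, 0.019], [0.031, 0.017, -0.999]]
contact_force: [0.2, -0.1, -1.0]
finger_gap: 0.0594
[ 20.86249369  26.0059022  -47.61033212  86.54066219  19.35709544
  74.02080831  32.95300232]
```

```bash
python3 -m handwheel '{"translation":[[0.2,-0.8,0],[0.2,-0.8,0],[0.1,-0.5,0],[0,0,0]],"delta_rot":[[-0.1,0.1,-1],[-0.1,0.1,-1],[0,0,-1],[0,0,0]],"gripper":[1,1,1,1]}'; python3 - <<'E'
from h import *
print(gp()); grab('wrist','w4.png'); grab('side','s4.png')
E
```

```text
t: 6.9
tcp_pos: [0.6585, 0.0273, 0.4699]
ee_rot: [[0.665, 0.747, 0.024], [0.747, -0.665, -0.007], [0.011, 0.022, -1.0]]
contact_force: [-0.0, 0.7, -0.5]
finger_gap: 0.0595
(array([0.66216918, 0.02621594, 0.31523729]), np.float64(48.339444449263304), array([[ 0.66467919,  0.74675726,  0.02356202],
       [ 0.74705439, -0.66472766, -0.00684591],
       [ 0.0105501 ,  0.02215245, -0.99969894]]))
```

View pics/w4.png

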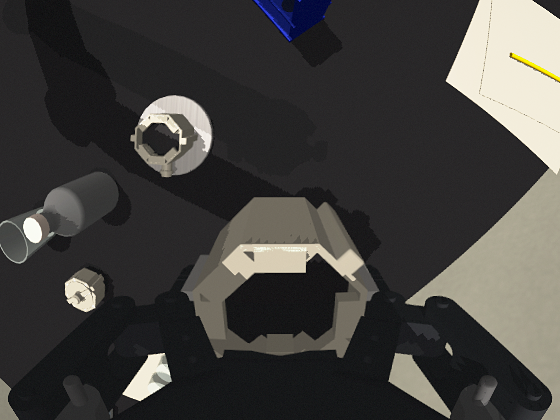

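View pics/s4.png

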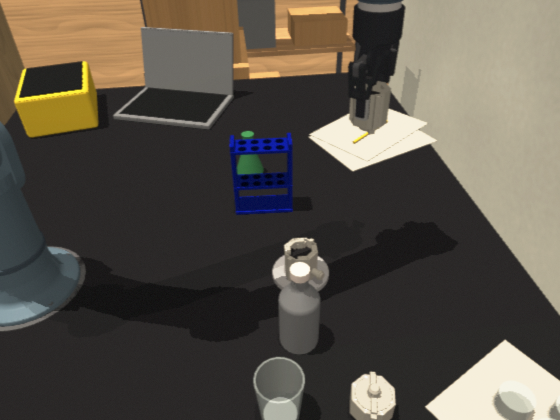

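The wrist view shows the base at about (163,138), with the bottle, beaker and cap to its left. The rack, flask and the rest are untouched.

```bash
python3 - <<'E'
from h import *
crop('w4',[(120,85,100,100)],'w4z.png',6)
crop('w4',[(50,255,65,65)],'w4c.png',8)
E
```

```text
(no output)
```

View pics/w4z.png

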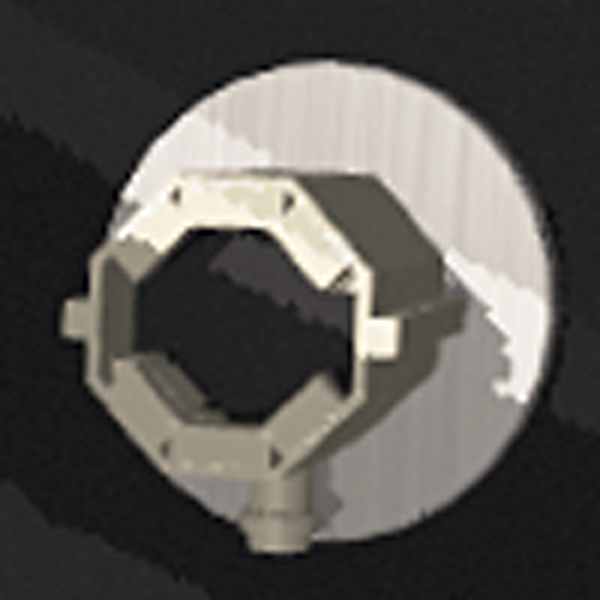

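View pics/w4c.png

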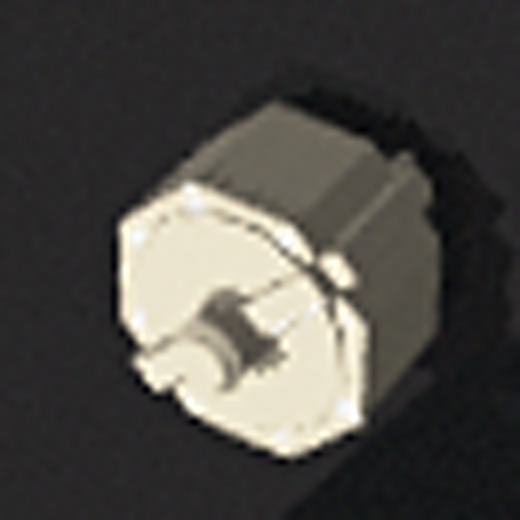

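```bash
python3 - <<'E'
from h import *
f=load('w4')
V=wz(f,[(182,178),(292,183),(370,270),(366,400),(282,478),(175,470),(88,378),(93,260)],.07,(120,85),6)
e=[V[i]-V[i-1] for i in range(8)]
print(V.mean(0),[np.linalg.norm(x).round(4) for x in e],[(ang(x)%45).round(1) for x in e])
print([np.linalg.norm(V[i]-V[i-4]).round(4) for i in range(4)])
r=wz(f,[(62,317),(400,338)],.07,(120,85),6); print(r.mean(0),np.linalg.norm(r[0]-r[1]),ang(r[1]-r[0]))
s=load('scene0')
crop('scene0',[(236,211,60,60)],'b1.png',10); crop('side0',[(270,228,62,62)],'b2.png',10)
E
```

```text
[ 0.53614411 -0.04777198  0.07      ] [np.float64(0.0252), np.float64(0.0232), np.float64(0.0235), np.float64(0.0253), np.float64(0.0237), np.float64(0.0232), np.float64(0.0265), np.float64(0.0238)] [np.float64(39.5), np.float64(41.9), np.float64(44.0), np.float64(43.8), np.float64(42.1), np.float64(42.3), np.float64(1.0), np.float64(41.7)]
[np.float64(0.0631), np.float64(0.0622), np.float64(0.0641), np.float64(0.0645)]
[ 0.53563885 -0.04798896  0.07      ] 0.07242029731367472 42.00349963340959
```

View pics/b1.png

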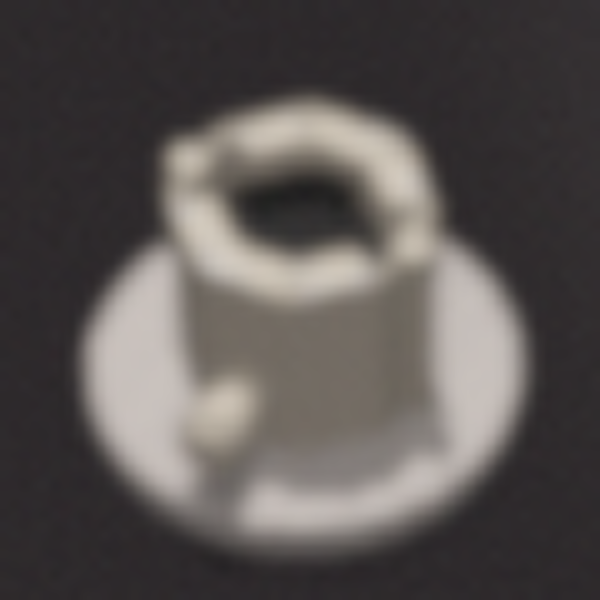

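View pics/b2.png

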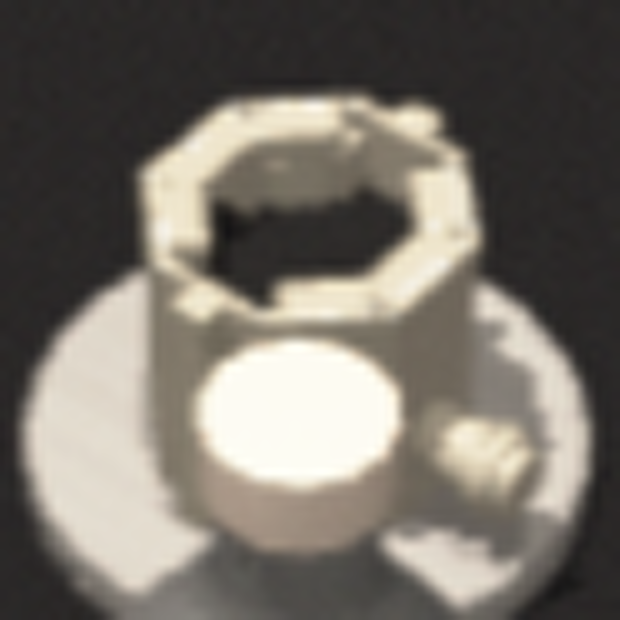

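```bash
python3 - <<'E'
from h import *
d=load('side0');s=load('scene0')
V=np.array([onz(d,270+u/10-.05,228+v/10-.05,.07) for u,v in [(240,100),(365,98),(468,165),(478,245),(388,318),(265,320),(150,255),(143,175)]])
print(V.mean(0),[np.linalg.norm(V[i]-V[i-4]).round(4) for i in range(4)],[(ang(V[i]-V[i-1])%45).round(1) for i in range(8)])
print(onz(s,236+30.3,211+20,.07))
E
```

```text
[ 0.53554063 -0.04940452  0.07      ] [np.float64(0.0652), np.float64(0.0638), np.float64(0.0647), np.float64(0.0651)] [np.float64(40.9), np.float64(38.2), np.float64(36.7), np.float64(39.2), np.float64(40.0), np.float64(38.3), np.float64(42.9), np.float64(40.9)]
[ 0.53509733 -0.04881551  0.07      ]
```

```bash
python3 - <<'E'
from h import *
crop('w3',[(180,190,200,170)],'w3z.png',4)
E
```

```text
(no output)
```

View pics/w3z.png

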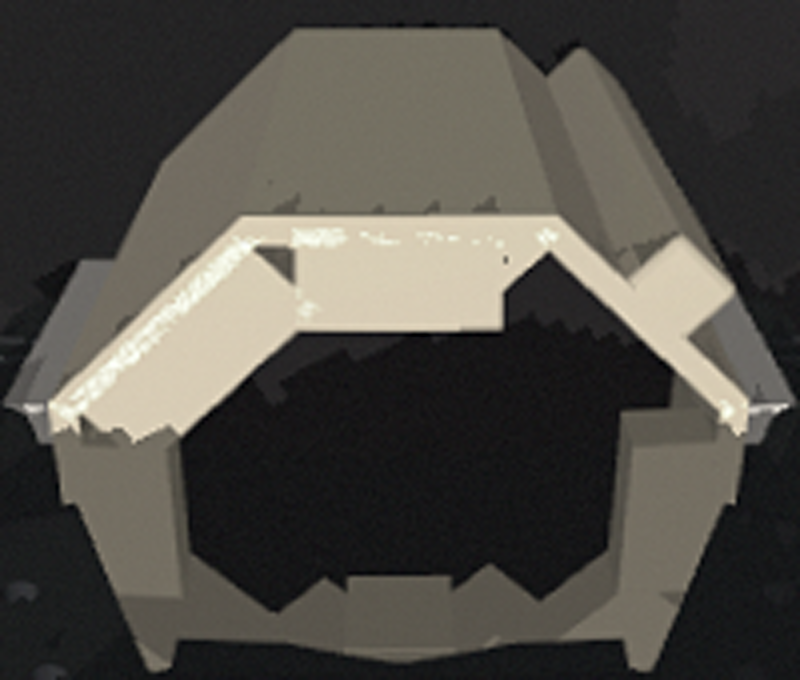

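```bash
cat >> h.py <<'E'
GR=None
E
python3 - <<'E'
from h import *
f=load('w3')
V=wz(f,[(240,215),(560,215),(748,402),(50,402)],.074,(180,190),4)
R=np.array([[.50267436,.8643278,.01599815],[.86437271,-.50281417,.00614259],[.01335331,.01074064,-.99985315]]); g=np.array([.59981292,.33802577,.04642228])
for v in V: print(v.round(4),((v-g)@R).round(4))
print(np.linalg.norm(V[0]-V[1]),np.linalg.norm(V[2]-V[3]))
E
```

```text
[0.5674 0.3429 0.074 ] [-0.0117 -0.0302 -0.0281]
[0.5802 0.3648 0.074 ] [ 0.0137 -0.0301 -0.0277]
[0.6045 0.3709 0.074 ] [ 0.0312 -0.0121 -0.0273]
[0.5739 0.319  0.074 ] [-0.0291 -0.0125 -0.0281]
0.025374806361002176 0.06029011838939132
```

```bash
python3 -m handwheel '{"translation":[[-0.3,-0.18,0],[-0.3,-0.18,0],[-0.3,-0.18,-0.3],[-0.3,-0.18,-0.3],[-0.3,-0.18,-0.4],[-0.3,-0.18,-0.4],[-0.3,-0.18,-0.4],[-0.3,-0.18,-0.4],[-0.3,-0.18,-0.4],[-0.3,-0.18,-0.4],[-0.1,-0.04,-0.4],[0,0,-0.2]],"delta_rot":[[-0.01,0.03,-1],[-0.01,0.03,-1],[-0.01,0.03,-1],[-0.01,0.03,-1],[-0.01,0.03,-1],[-0.01,0,-1],[0,0,-1],[0,0,-1],[0,0,-1],[0,0,-1],[0,0,-1],[0,0,-1]],"gripper":[1,1,1,1,1,1,1,1,1,1,1,1]}'; python3 -c "
from bench import bot; s=bot.read_state(); print(s['joints'])"
```

```text
t: 8.2
tcp_pos: [0.52, 0.0022, 0.33]
ee_rot: [[0.998, 0.062, 0.019], [0.062, -0.998, -0.005], [0.019, 0.006, -1.0]]
contact_force: [0.6, -0.3, -0.6]
finger_gap: 0.0595
[ 27.989946    16.28762777 -37.01816033 112.19117359  12.51390252
  54.268089   -11.56263551]
```

```bash
python3 -m handwheel '{"translation":[[0.15,-0.5,0],[0.15,-0.5,0],[0,-0.2,0],[0,0,0]],"delta_rot":[[-0.04,0.05,-0.8],[-0.04,0.04,-0.8],[0,0,0],[0,0,0]],"gripper":[1,1,1,1]}'; python3 -c "
from h import *
print(gp())"
```

```text
t: 8.6
tcp_pos: [0.5318, -0.0412, 0.3309]
ee_rot: [[0.999, -0.04, 0.012], [-0.04, -0.999, -0.009], [0.012, 0.009, -1.0]]
contact_force: [0.8, -0.3, -0.7]
finger_gap: 0.0596
(array([ 0.53359191, -0.04267366,  0.17622271]), np.float64(-2.310870214507419), array([[ 0.99911228, -0.04042952,  0.0118369 ],
       [-0.04031835, -0.99914188, -0.00948386],
       [ 0.01221017,  0.00899819, -0.99988497]]))
```

```bash
python3 -m handwheel '{"translation":[[0.04,-0.13,-0.4],[0,0,-0.4],[0,0,-0.35],[0,0,0],[0,0,0]],"delta_rot":[[0,0,-0.17],[0,0,0],[0,0,0],[0,0,0],[0,0,0]],"gripper":[1,1,1,1,1]}'; python3 -c "
from h import *
g=gp();print(g); print(g[0]+g[2][:,2]*.046)
grab('side','s5.png');grab('scene','c5.png');grab('wrist','w5.png')
crop('side',[],'x.png') if 0 else None
crop('s5',[(240,150,110,130)],'s5z.png',5);crop('c5',[(210,160,110,120)],'c5z.png',5)"
```

```text
t: 9.1
tcp_pos: [0.5341, -0.0471, 0.282]
ee_rot: [[0.998, -0.053, 0.014], [-0.053, -0.999, -0.008], [0.014, 0.008, -1.0]]
contact_force: [0.4, -0.7, -1.5]
finger_gap: 0.0592
(array([ 0.53620821, -0.04837664,  0.12729802]), np.float64(-3.0550202692354134), array([[ 0.99847829, -0.05340236,  0.01375838],
       [-0.05328954, -0.99854343, -0.00844083],
       [ 0.0141891 ,  0.00769481, -0.99986972]]))
[ 0.5368411  -0.04876491  0.08130401]
```

View pics/s5z.png

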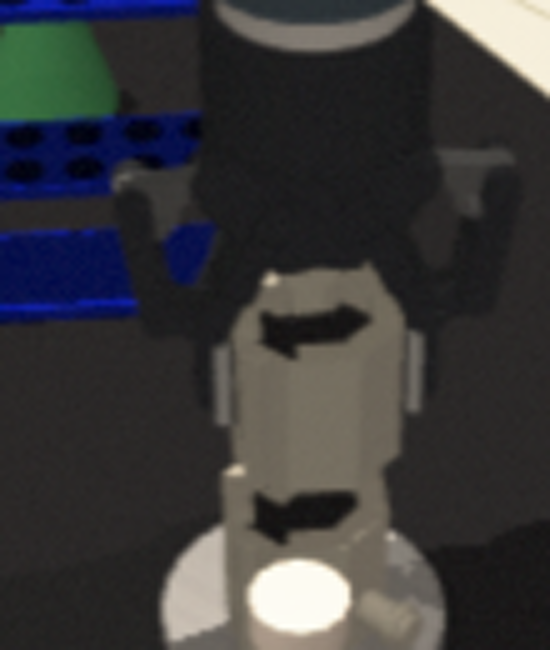

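View pics/c5z.png

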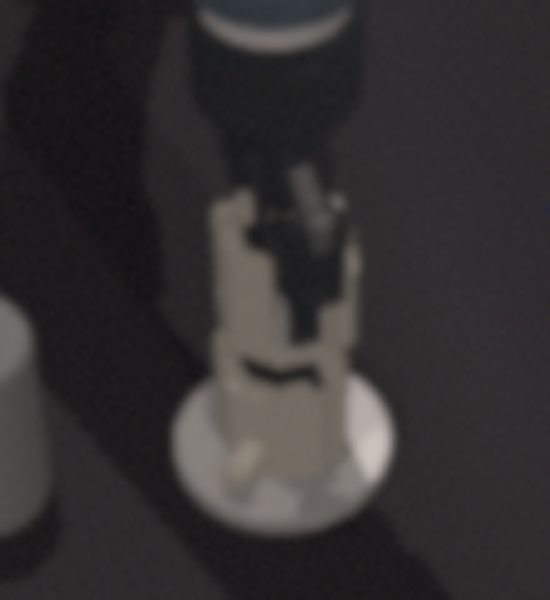

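View pics/w5.png

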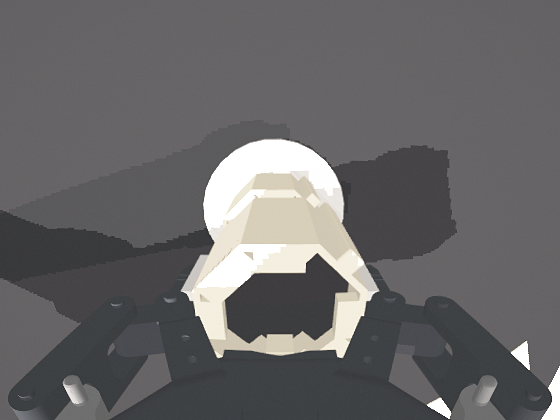

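Both views show the section hanging just over the base, with yaw matching. I check the sideways offset numerically.

```bash
python3 - <<'E'
from h import *
for n,org in (('s5',(240,150)),('c5',(210,160))):
    f=load(n)
    for z in (0,.07,.095,.155):
        print(n,z,((proj(f,[.5355,-.0485,z])-org)*5).round(0), ((proj(f,[.5368,-.0487,z])-org)*5).round(0))
crop('w5',[(190,130,190,160)],'w5z.png',4)
E
```

```text
s5 0 [303. 622.] [306. 622.]
s5 0.07 [305. 492.] [309. 492.]
s5 0.095 [306. 442.] [310. 442.]
s5 0.155 [308. 315.] [312. 315.]
c5 0 [284. 450.] [285. 452.]
c5 0.07 [282. 355.] [283. 357.]
c5 0.095 [282. 319.] [282. 321.]
c5 0.155 [280. 228.] [280. 230.]
```

View pics/w5z.png

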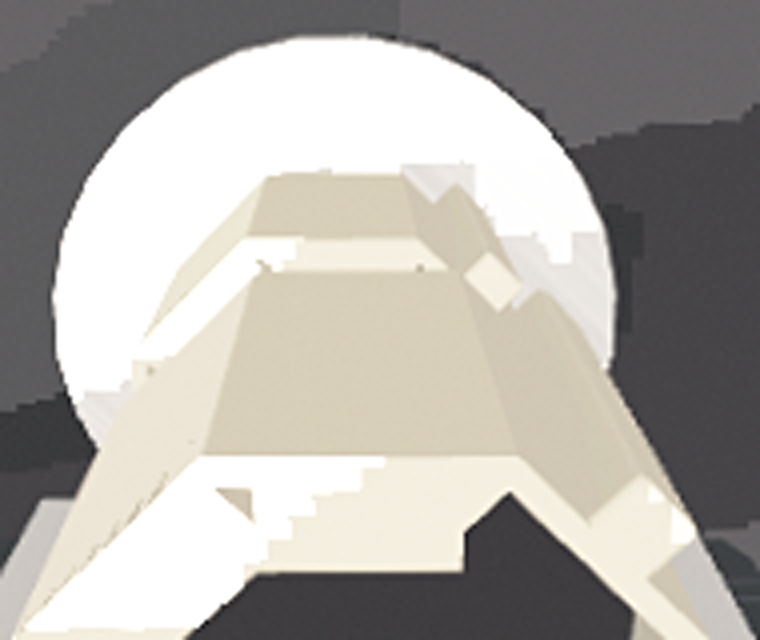

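```bash
python3 - <<'E'
from h import *
f=load('w5'); R=gp()[2]; g=gp()[0]
b=wz(f,[(243,238),(420,238)],.07,(190,130),4); s=wz(f,[(255,270),(463,270)],.0953,(190,130),4); t=wz(f,[(203,455),(520,455)],.155,(190,130),4)
for n,V in(('base',b),('sho',s),('top',t)): print(n,V.round(4).tolist(),np.linalg.norm(V[0]-V[1]).round(4),ang(V[1]-V[0]).round(1),(V.mean(0)+.03*R[:,1]*np.array([1,1,0])).round(4))
print(bot.read_state()['contact_force'])
E
```

```text
base [[0.524, -0.0175, 0.07], [0.5492, -0.0189, 0.07]] 0.0252 -3.2 [ 0.535  -0.0481  0.07  ]
sho [[0.5274, -0.016, 0.0953], [0.553, -0.0174, 0.0953]] 0.0256 -3.2 [ 0.5386 -0.0467  0.0953]
top [[0.527, -0.016, 0.155], [0.5522, -0.0175, 0.155]] 0.0252 -3.3 [ 0.538  -0.0467  0.155 ]
[-0.19298918 -1.17423368 -1.57166977]
```

```bash
python3 -m handwheel '{"translation":[[-0.09,-0.035,0],[0,0,-0.1],[0,0,-0.2],[0,0,-0.2],[0,0,-0.1]],"delta_rot":[[0,0,0],[0,0,0],[0,0,0],[0,0,0],[0,0,0]],"gripper":[1,1,1,1,1]}'; python3 -c "
from h import *
g=gp();print(g[0],g[1]); print(g[0]+g[2][:,2]*.046)"
```

```text
t: 9.75
tcp_pos: [0.5315, -0.0486, 0.2596]
ee_rot: [[0.998, -0.054, 0.021], [-0.053, -0.999, -0.01], [0.021, 0.009, -1.0]]
contact_force: [-0.4, -0.1, -1.6]
finger_gap: 0.0602
[ 0.53462606 -0.05013189  0.10491994] -3.063850791946899
[ 0.53556965 -0.05060153  0.05893202]
```

```bash
python3 -m handwheel '{"translation":[[0,0.03,-0.08],[0,0,-0.08],[0,0,-0.05],[0,0,0]],"delta_rot":[[0,0.11,0],[0,0,0],[0,0,0],[0,0,0]],"gripper":[1,1,1,1]}'; python3 -c "
from h import *
g=gp();print(g[0],g[1]); print(g[0]+g[2][:,2]*.046)
grab('wrist','w6.png');grab('side','s6.png');crop('s6',[(240,150,110,130)],'s6z.png',5)"
```

```text
t: 10.15
tcp_pos: [0.5327, -0.0466, 0.2562]
ee_rot: [[0.999, -0.054, 0.006], [-0.054, -0.998, -0.014], [0.007, 0.014, -1.0]]
contact_force: [0.3, 0.2, -0.3]
finger_gap: 0.0596
[ 0.53364941 -0.04880373  0.10155143] -3.0826083193773997
[ 0.5339458  -0.04947008  0.05555721]
```

View pics/w6.png

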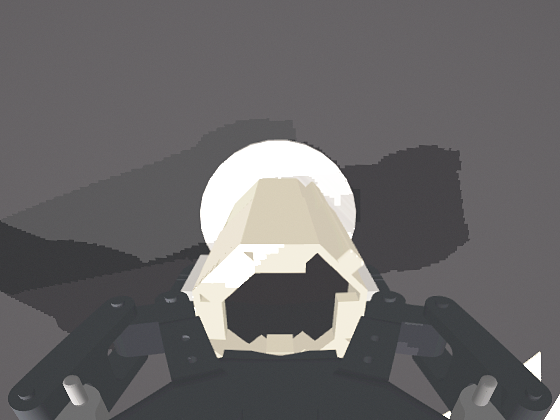

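View pics/s6z.png

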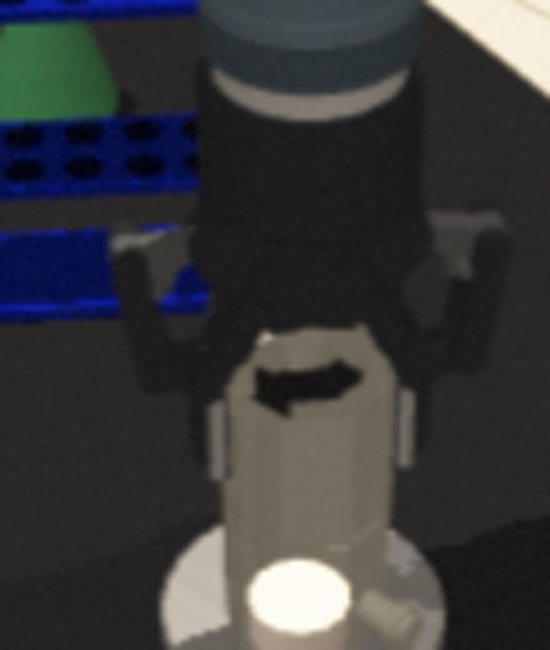

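Seated: the shoulder seam is closed in both views and the foot is at z 0.0556. Next is the quarter turn clockwise.

```bash
python3 -m handwheel '{"translation":[[0.005,0,-0.01],[0.005,0,-0.01],[0.005,0,-0.01],[0.005,0,-0.01],[0.005,0,-0.01],[0.005,0,-0.01],[0.005,0,-0.01],[0.005,0,-0.01]],"delta_rot":[[0,0,-1],[0,0,-1],[0,0,-1],[0,0,-1],[0,0,-1],[0,0,-1],[0,0,-1],[0,0,-1]],"gripper":[1,1,1,1,1,1,1,1]}'; python3 -c "
from h import *
g=gp();print(g[0],g[1]); print(g[0]+g[2][:,2]*.046,bot.read_state()['torque'])"
```

```text
t: 11.05
tcp_pos: [0.5334, -0.045, 0.2558]
ee_rot: [[0.809, -0.588, -0.012], [-0.588, -0.808, -0.016], [-0.0, 0.02, -1.0]]
contact_force: [-3.3, -0.5, 5.2]
finger_gap: 0.0595
[ 0.53146617 -0.04752395  0.10115499] -36.04858181412589
[ 0.53090091 -0.048267    0.05516447] [-0.02254327  0.51220002  0.15869434]
```

```bash
python3 -m handwheel '{"translation":[[0,0,-0.01],[0,0,-0.01],[0,0,-0.01],[0,0,-0.01],[0,0,-0.01],[0,0,-0.01],[0,0,-0.01],[0,0,-0.01]],"delta_rot":[[0,-0.08,-1],[0,-0.08,-1],[0,-0.08,-1],[0,-0.02,-1],[0,-0.02,-1],[0,-0.02,-1],[0,-0.02,-1],[0,-0.02,-1]],"gripper":[1,1,1,1,1,1,1,1]}'; cat >> h.py <<'E'
def corr(t,d):
    s=bot.read_state();R=s['ee_rot']; e=np.array(t)-R[2,:2]
    A=np.array([[R[1,0],-R[0,0]],[R[1,1],-R[0,1]]]); w=np.linalg.solve(A,e)
    g=gp(); print('gp',g[0].round(4),'yaw',g[1].round(2),'foot',(g[0]+d*R[:,2]).round(4),'row3',R[2,:2].round(4),'tilt corr units',(np.degrees(w)/4).round(3)); print('F',s['contact_force'].round(1),'T',s['torque'].round(2),'gap',s['finger_gap'],'j7',s['joints'][6].round(0),s['t'])
E
python3 -c "
from h import *
corr((.0134,.0107),.046)"
```

```text
t: 11.85
tcp_pos: [0.5314, -0.0443, 0.2557]
ee_rot: [[0.357, -0.934, -0.011], [-0.934, -0.357, -0.016], [0.011, 0.016, -1.0]]
contact_force: [-2.9, 1.0, 5.5]
finger_gap: 0.0592
gp [ 0.5297 -0.0468  0.101 ] yaw -69.1 foot [ 0.5292 -0.0476  0.055 ] row3 [0.0112 0.0159] tilt corr units [-0.002 -0.081]
F [-2.9  1.   5.5] T [0.1  0.46 0.1 ] gap 0.05924224847865254 j7 -78.0 11.85
```

```bash
python3 -m handwheel '{"translation":[[0.02,0,-0.01],[0.02,0,-0.01],[0.02,0,-0.01],[0.02,0,-0.01],[0,0,-0.01],[0,0,-0.01]],"delta_rot":[[0,-0.04,-1],[0,-0.04,-1],[0,-0.02,-1],[0,-0.02,-1],[0,0,-1],[0,0,-1]],"gripper":[1,1,1,1,1,1]}';python3 -c "
from h import *
corr((.0134,.0107),.046)"
```

```text
t: 12.45
tcp_pos: [0.5328, -0.0437, 0.2558]
ee_rot: [[-0.067, -0.998, -0.02], [-0.998, 0.068, -0.013], [0.014, 0.019, -1.0]]
contact_force: [-1.7, 0.1, 3.2]
finger_gap: 0.0592
gp [ 0.5296 -0.0457  0.1011] yaw -93.87 foot [ 0.5287 -0.0463  0.0552] row3 [0.0143 0.0194] tilt corr units [ 0.005 -0.125]
F [-1.7  0.1  3.2] T [-0.06  0.21  0.14] gap 0.059193722482994156 j7 -100.0 12.45
```

```bash
python3 -m handwheel '{"translation":[[0.02,-0.02,0],[0,0,0],[0,0,0]],"delta_rot":[[0,-0.1,-0.8],[0,0,-0.8],[0,0,-0.8]],"gripper":[1,1,1]}';python3 -c "
from h import *
corr((.0134,.0107),.046); grab('side','s7.png'); grab('wrist','w7.png');crop('s7',[(240,150,110,130)],'s7z.png',5)"
```

```text
t: 12.75
tcp_pos: [0.5317, -0.0438, 0.2559]
ee_rot: [[-0.219, -0.975, -0.025], [-0.975, 0.219, -0.017], [0.022, 0.02, -1.0]]
contact_force: [-0.8, -1.0, 2.6]
finger_gap: 0.0593
gp [ 0.5279 -0.0465  0.1013] yaw -102.65 foot [ 0.5267 -0.0472  0.0553] row3 [0.0219 0.0202] tilt corr units [ 0.089 -0.16 ]
F [-0.8 -1.   2.6] T [-0.09  0.28  1.54] gap 0.05934361852784946 j7 -109.0 12.75
```

View pics/w7.png

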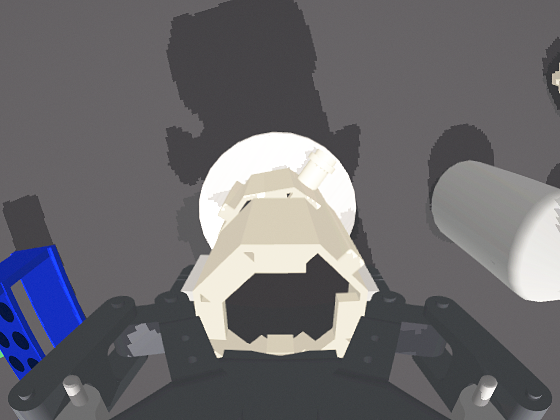

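View pics/s7z.png

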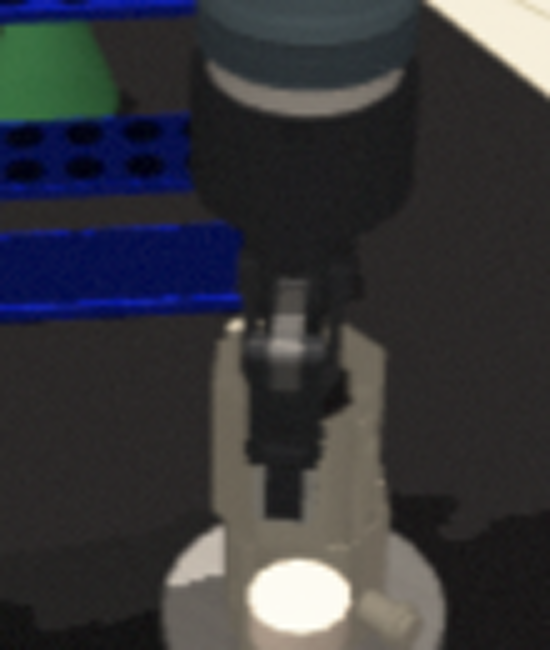

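The wrist view shows a corner of the base's rim at about (270,185), past the section's shoulder. The section looks off-centre or over-turned, so I measure it.

```bash
python3 - <<'E'
from h import *
crop('w7',[(180,120,200,160)],'w7z.png',4)
E
```

```text
(no output)
```

View pics/w7z.png

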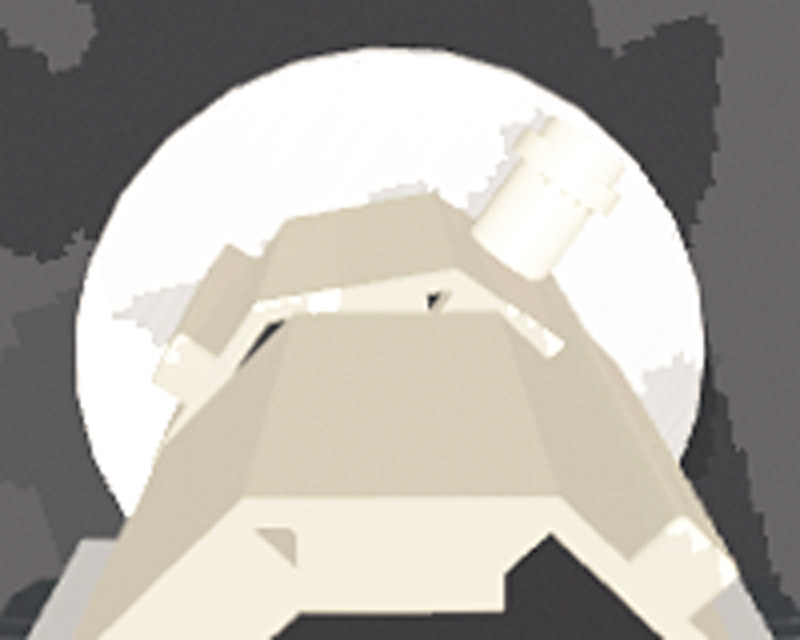

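```bash
python3 - <<'E'
from h import *
f=load('w7'); R=gp()[2]
s=wz(f,[(285,313),(500,313)],.07,(180,120),4); t=wz(f,[(243,495),(560,495)],.129,(180,120),4)
b=wz(f,[(275,303),(462,270),(560,352),(185,370)],.07,(180,120),4)
for n,V in(('sho',s),('top',t)): print(n,V.round(4).tolist(),np.linalg.norm(V[0]-V[1]).round(4),ang(V[1]-V[0]).round(1),(V.mean(0)+.03*R[:,1]*np.array([1,1,0])).round(4))
print('base edge',np.linalg.norm(b[0]-b[1]),ang(b[1]-b[0]),b.round(4))
w=ang(b[1]-b[0]); n=np.array([np.cos(np.radians(w-90)),np.sin(np.radians(w-90))]); print('base center',b[:2].mean(0)[:2]+.03*n,b[:2].mean(0)[:2]-.03*n)
E
```

```text
sho [[0.5634, -0.0409, 0.07], [0.5575, -0.0665, 0.07]] 0.0263 -103.1 [ 0.5312 -0.047   0.07  ]
top [[0.5643, -0.0414, 0.129], [0.5586, -0.0657, 0.129]] 0.025 -103.3 [ 0.5322 -0.0469  0.129 ]
base edge 0.023068189571922967 -92.7980016950113 [[ 0.5649 -0.04    0.07  ]
 [ 0.5638 -0.063   0.07  ]
 [ 0.5509 -0.0728  0.07  ]
 [ 0.5592 -0.0269  0.07  ]]
base center [ 0.53437888 -0.05005634] [ 0.59430735 -0.05298523]
```

```bash
python3 -m handwheel '{"translation":[[0.02,-0.04,0],[0.02,-0.03,0],[0,0,0],[0,0,0]],"delta_rot":[[0,-0.1,0.7],[0,-0.06,0.7],[0,0,0.3],[0,0,0]],"gripper":[1,1,1,1]}';python3 -c "
from h import *
corr((.0134,.0107),.046); grab('wrist','w8.png'); crop('w8',[(180,120,200,160)],'w8z.png',4)"
```

```text
t: 13.25
tcp_pos: [0.532, -0.0446, 0.2557]
ee_rot: [[-0.11, -0.994, -0.018], [-0.994, 0.11, -0.01], [0.012, 0.017, -1.0]]
contact_force: [-1.8, -0.1, 2.7]
finger_gap: 0.0594
gp [ 0.5292 -0.0461  0.101 ] yaw -96.29 foot [ 0.5284 -0.0466  0.055 ] row3 [0.0119 0.0169] tilt corr units [-0.032 -0.086]
F [-1.8 -0.1  2.7] T [0.01 0.23 0.71] gap 0.05941071631576071 j7 -102.0 13.25
```

View pics/w8z.png

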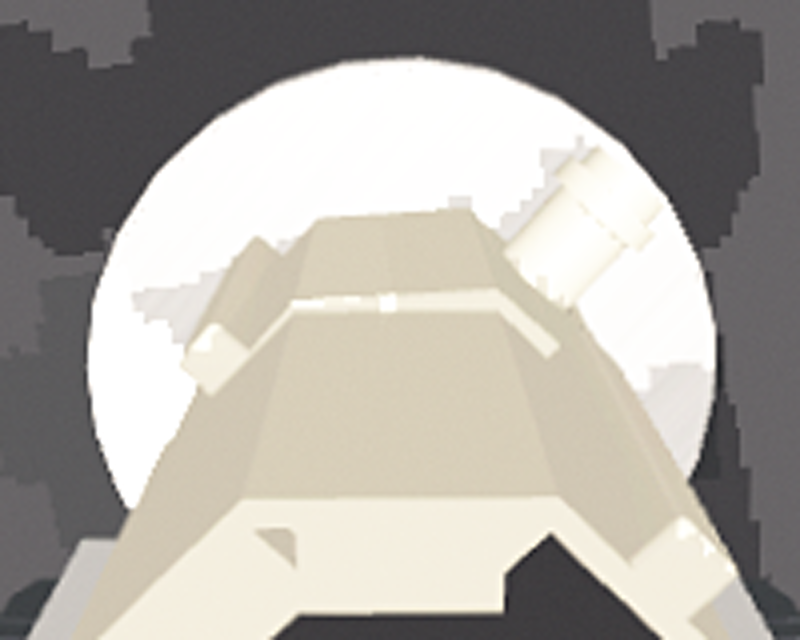

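Now flush, with yaw about 3° past nominal, against the stop. I release and rise.

```bash
python3 -m handwheel '{"translation":[[0,0,0],[0,0,0],[0,0,0],[0,0,0],[0,0,0],[0,0,0.4],[0,0,0.8],[0,0,1],[0,0,1],[0,0,0.8]],"delta_rot":[[0,0,0],[0,0,0],[0,0,0],[0,0,0],[0,0,0],[0,0,0],[0,0,0],[0,0,0],[0,0,0],[0,0,0]],"gripper":[-1,-1,-1,-1,-1,-1,-1,-1,-1,-1]}';python3 -c "
from h import *
corr((0,0),.0); grab('wrist','w9.png');grab('side','s9.png');crop('s9',[(250,170,100,120)],'s9z.png',5)"
```

```text
t: 14.3
tcp_pos: [0.5279, -0.0444, 0.4129]
ee_rot: [[-0.114, -0.993, -0.034], [-0.993, 0.114, -0.007], [0.011, 0.033, -0.999]]
contact_force: [0.9, 0.1, 0.4]
finger_gap: 0.0856
gp [ 0.5226 -0.0455  0.2583] yaw -96.55 foot [ 0.5226 -0.0455  0.2583] row3 [0.0107 0.0333] tilt corr units [ 0.098 -0.491]
F [0.9 0.1 0.4] T [ 0.01 -0.11 -0.02] gap 0.08563545537585478 j7 -99.0 14.3
```

View pics/w9.png

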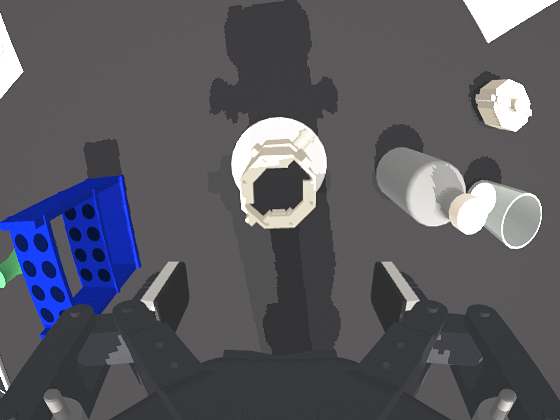

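View pics/s9z.png

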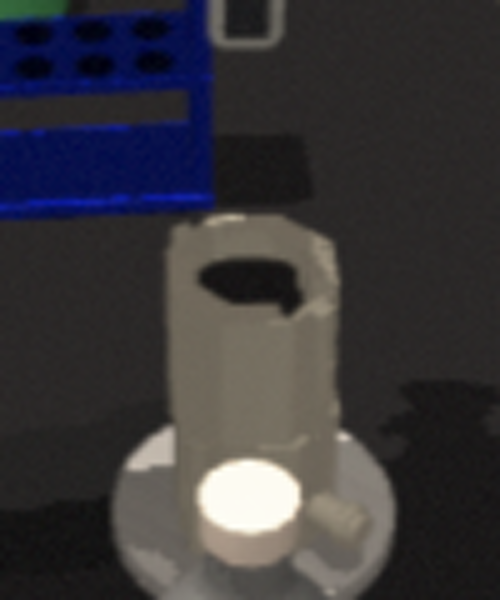

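```bash
python3 - <<'E'
from h import *
crop('w9',[(220,110,120,125)],'w9z.png',5)
E
```

```text
(no output)
```

View pics/w9z.png

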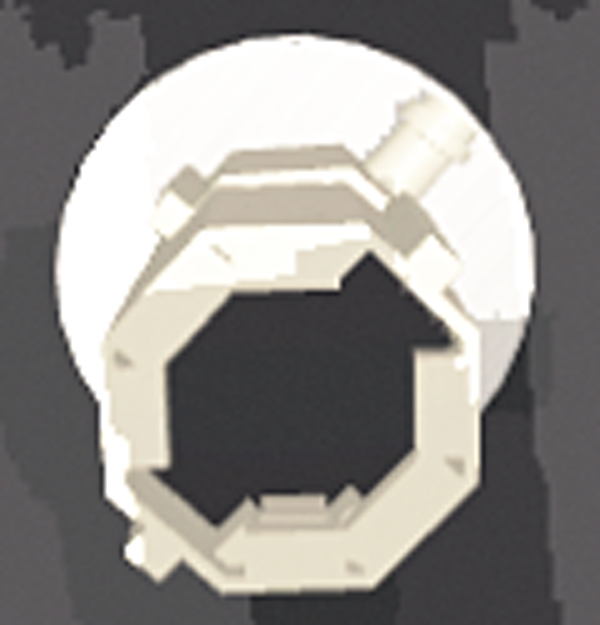

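```bash
cat >> h.py <<'E'
def octo(f,pts,z,org,s):
    V=wz(f,pts,z,org,s); e=[V[i]-V[i-1] for i in range(8)]; a=np.array([ang(x) for x in e])
    m=np.degrees(np.angle(np.mean(np.exp(1j*np.radians(a*8)))))/8
    print('oct centre',V.mean(0).round(4),'diag',[np.linalg.norm(V[i]-V[i-4]).round(4) for i in range(4)],'yaw mod45',(m%45).round(1))
E
python3 - <<'E'
from h import *
f=load('w9')
octo(f,[(205,230),(368,222),(478,330),(482,480),(375,590),(222,592),(107,492),(103,350)],.13,(220,110),5)
r=wz(f,[(448,268),(142,560)],.13,(220,110),5); print(r.mean(0),np.linalg.norm(r[0]-r[1]),ang(r[1]-r[0]))
s=wz(f,[(205,183),(350,183)],.07,(220,110),5);print(s,ang(s[1]-s[0]))
E
```

```text
oct centre [ 0.5327 -0.0473  0.13  ] diag [np.float64(0.0652), np.float64(0.0651), np.float64(0.0648), np.float64(0.0641)] yaw mod45 40.5
[ 0.53214615 -0.04699215  0.13      ] 0.06848753980039572 128.0408859981077
[[ 0.56409895 -0.0345908   0.07      ]
 [ 0.56089634 -0.06200799  0.07      ]] -96.6625468622964
```

The section is seated at (0.5327, -0.0473) with yaw about 129–130°, against a nominal 132°. That is at the stop, flush and standing on its own. Now the cap.

```bash
python3 -m handwheel '{"translation":[[0.2,-0.6,0],[0.2,-0.9,0],[0.2,-0.9,0],[0.2,-0.9,0],[0.2,-0.9,0],[0.2,-0.9,0],[0.2,-0.9,0],[0.2,-0.7,0],[0.1,-0.4,0],[0,0,0]],"delta_rot":[[0.02,-0.1,0.9],[0.02,-0.1,0.9],[0.02,-0.1,0.9],[0.02,-0.1,0.9],[0.02,-0.05,0.9],[0,0,0.9],[0,0,0.9],[0,0,0.9],[0,0,0.9],[0,0,0.9]],"gripper":[-1,-1,-1,-1,-1,-1,-1,-1,-1,-1]}';python3 -c "
from h import *
corr((0,0),.0); grab('wrist','w10.png')"
```

```text
t: 15.4
tcp_pos: [0.5959, -0.337, 0.4091]
ee_rot: [[0.518, -0.855, 0.001], [-0.855, -0.518, 0.003], [-0.002, -0.003, -1.0]]
contact_force: [0.5, 0.2, 0.1]
finger_gap: 0.0857
gp [ 0.5961 -0.3365  0.2544] yaw -58.8 foot [ 0.5961 -0.3365  0.2544] row3 [-0.0018 -0.0028] tilt corr units [-0.043  0.021]
F [0.5 0.2 0.1] T [0.   0.01 0.01] gap 0.08572810973047185 j7 -36.0 15.4
```

View pics/w10.png

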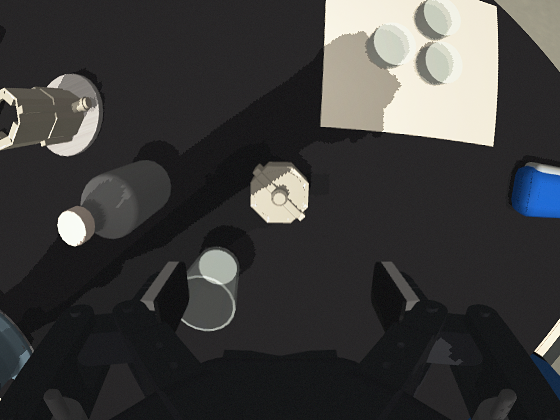

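The cap is at about (280,192) with its ridge running from upper-left to lower-right. The beaker at (215,290) is well away from the jaws' path.

```bash
python3 - <<'E'
from h import *
crop('w10',[(235,145,90,90)],'w10z.png',7)
E
```

```text
(no output)
```

View pics/w10z.png

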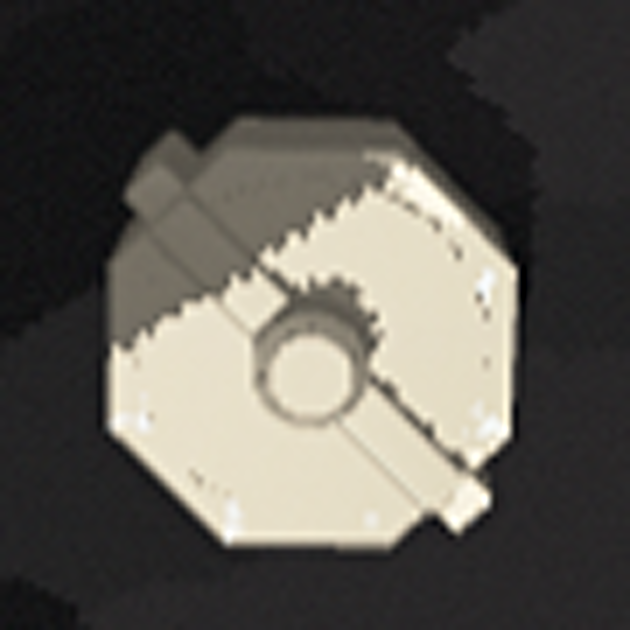

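```bash
python3 - <<'E'
from h import *
f=load('w10')
octo(f,[(228,152),(400,152),(518,268),(512,432),(392,545),(225,545),(108,430),(108,265)],.05,(235,145),7)
r=wz(f,[(143,178),(475,515)],.052,(235,145),7); print(r.mean(0),np.linalg.norm(r[0]-r[1]),ang(r[0]-r[1]))
print(onz(f,235+310/7,145+372/7,.067,True), gp()[:2])
E
```

```text
oct centre [ 0.5919 -0.3398  0.05  ] diag [np.float64(0.0646), np.float64(0.0653), np.float64(0.0657), np.float64(0.0651)] yaw mod45 30.7
[ 0.59255348 -0.33953962  0.052     ] 0.07071916237102505 75.07255615755957
[ 0.59258754 -0.3392146   0.067     ] (array([ 0.59587371, -0.33534844,  0.25404036]), np.float64(-58.65767675002954))
```

```bash
python3 -m handwheel '{"translation":[[-0.05,-0.06,-0.5],[-0.05,-0.05,-0.9],[0,0,-1],[0,0,-1],[0,0,-0.8],[0,0,-0.4],[0,0,0]],"delta_rot":[[-0.02,0.01,-0.2],[0,0,0],[0,0,0],[0,0,0],[0,0,0],[0,0,0],[0,0,0]],"gripper":[-1,-1,-1,-1,-1,-1,-1]}';python3 -c "
from h import *
corr((0,0),.0); grab('wrist','w11.png');grab('side','s11.png')"
```

```text
t: 16.15
tcp_pos: [0.5904, -0.3365, 0.2163]
ee_rot: [[0.503, -0.864, 0.0], [-0.864, -0.503, 0.006], [-0.005, -0.003, -1.0]]
contact_force: [-0.9, 0.5, -0.4]
finger_gap: 0.0853
gp [ 0.5905 -0.3356  0.0616] yaw -59.78 foot [ 0.5905 -0.3356  0.0616] row3 [-0.0048 -0.0032] tilt corr units [-0.083  0.006]
F [-0.9  0.5 -0.4] T [ 0.06  0.04 -0.03] gap 0.08528184680834294 j7 -38.0 16.15
```

View pics/w11.png

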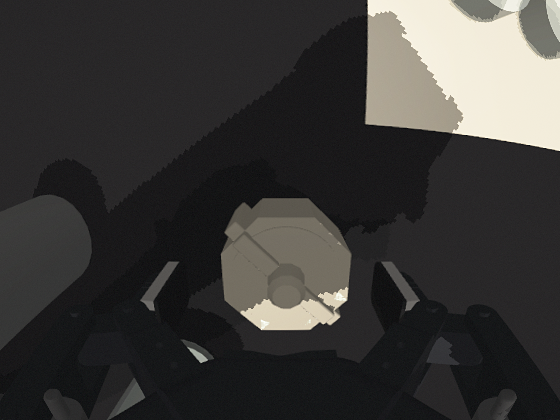

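View pics/s11.png

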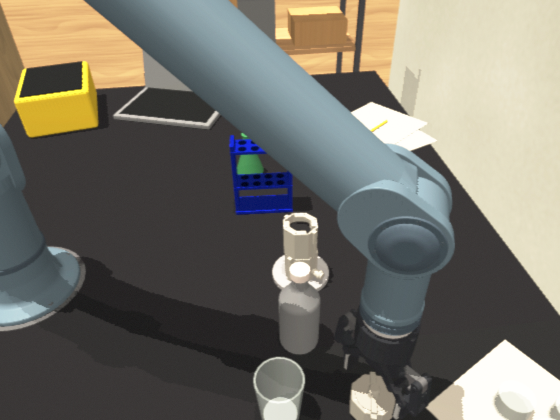

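```bash
python3 -m handwheel '{"translation":[[0.04,-0.1,-0.3],[0,0,-0.4],[0,0,-0.2],[0,0,0],[0,0,0],[0,0,0]],"delta_rot":[[-0.08,0,0],[0,0,0],[0,0,0],[0,0,0],[0,0,0],[0,0,0]],"gripper":[-1,-1,-1,-1,-1,-1]}';python3 -c "
from h import *
corr((0,0),.0)"
```

```text
t: 16.85
tcp_pos: [0.5971, -0.3435, 0.1881]
ee_rot: [[0.502, -0.864, 0.017], [-0.864, -0.503, -0.009], [0.017, -0.01, -1.0]]
contact_force: [-1.4, -0.3, 1.2]
finger_gap: 0.0855
gp [ 0.5998 -0.3449  0.0334] yaw -59.83 foot [ 0.5998 -0.3449  0.0334] row3 [ 0.0167 -0.0102] tilt corr units [0.134 0.247]
F [-1.4 -0.3  1.2] T [ 0.02 -0.04 -0.02] gap 0.08547589193233254 j7 -39.0 16.85
```

```bash
python3 -m handwheel '{"translation":[[-0.06,0.04,-0.1],[-0.05,0.04,-0.08],[0,0,0],[0,0,0]],"delta_rot":[[0.06,0.12,0],[0.05,0.1,0],[0,0,0],[0,0,0]],"gripper":[-1,-1,-1,-1]}';python3 -c "
from h import *
corr((0,0),.0)"
```

```text
t: 17.25
tcp_pos: [0.5926, -0.3401, 0.1814]
ee_rot: [[0.503, -0.865, 0.002], [-0.865, -0.503, -0.002], [0.002, -0.001, -1.0]]
contact_force: [-0.6, 0.2, 0.2]
finger_gap: 0.0854
gp [ 0.5929 -0.3403  0.0267] yaw -59.83 foot [ 0.5929 -0.3403  0.0267] row3 [ 0.0024 -0.0009] tilt corr units [0.023 0.028]
F [-0.6  0.2  0.2] T [ 0.03 -0.02  0.01] gap 0.08539611049537198 j7 -39.0 17.25
```

Centred to within 1 mm. I close on it.

```bash
python3 -m handwheel '{"translation":[[0,0,0],[0,0,0],[0,0,0],[0,0,0],[0,0,0],[0,0,0]],"delta_rot":[[0,0,0],[0,0,0],[0,0,0],[0,0,0],[0,0,0],[0,0,0]],"gripper":[1,1,1,1,1,1]}' 60;python3 -c "
from h import *
corr((0,0),.0);print(bot.read_state()['ee_rot']); grab('wrist','w12.png'); crop('w12',[(190,190,190,170)],'w12z.png',4)"
```

```text
t: 17.85
tcp_pos: [0.5928, -0.3399, 0.1818]
ee_rot: [[0.503, -0.865, 0.002], [-0.864, -0.503, -0.001], [0.002, -0.001, -1.0]]
contact_force: [-0.2, 0.2, 0.2]
finger_gap: 0.0594
gp [ 0.5931 -0.3401  0.0271] yaw -59.83 foot [ 0.5931 -0.3401  0.0271] row3 [ 0.0022 -0.0011] tilt corr units [0.019 0.03 ]
F [-0.2  0.2  0.2] T [0.03 0.01 0.02] gap 0.05938041503913599 j7 -39.0 17.85
[[ 0.50262806 -0.86450028  0.00207321]
 [-0.86449999 -0.50263108 -0.00132615]
 [ 0.00218852 -0.00112573 -0.99999697]]
```

View pics/w12z.png

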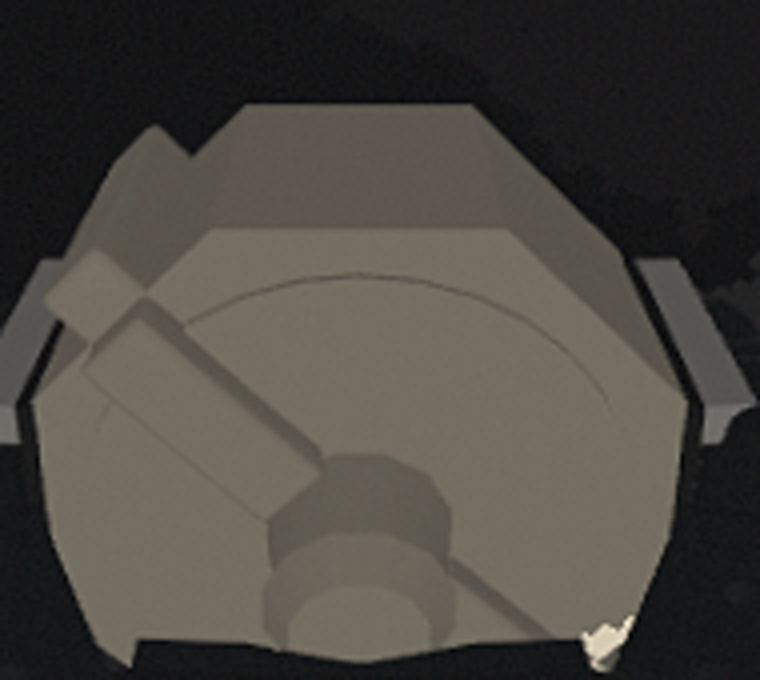

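```bash
python3 - <<'E'
from h import *
f=load('w12'); g,y,R=gp()
V=wz(f,[(212,228),(507,228),(688,402),(33,402)],.05,(190,190),4)
print(((V-g)@R).round(4).tolist(),np.linalg.norm(V[2]-V[3]))
E
```

```text
[[-0.0112, -0.0301, -0.0229], [0.0135, -0.0301, -0.0229], [0.0309, -0.0127, -0.0229], [-0.0284, -0.0127, -0.023]] 0.059281230952423415
```

```bash
python3 -m handwheel '{"translation":[[0,0,0.4],[0,0,0.9],[0,0,1],[0,0,1],[0,0,1],[0,0.1,1],[0,0.4,0.4],[-0.15,0.8,0],[-0.2,0.9,0],[-0.2,0.9,0],[-0.2,0.9,0],[-0.2,0.9,0]],"delta_rot":[[0,0,0],[0,0,0],[0,0,0],[0,0,0.5],[0,0,1],[0,0,1],[0,0,1],[0,0,1],[0,0,1],[0,0,1],[0,0,1],[0,0,1]],"gripper":[1,1,1,1,1,1,1,1,1,1,1,1]}';python3 -c "
from h import *
corr((.0022,-.0011),.027)"
```

```text
t: 19.1
tcp_pos: [0.546, -0.1445, 0.4295]
ee_rot: [[0.904, -0.428, 0.01], [-0.428, -0.904, -0.015], [0.015, 0.009, -1.0]]
contact_force: [-0.3, 0.4, -1.0]
finger_gap: 0.0595
gp [ 0.5475 -0.1468  0.2749] yaw -25.36 foot [ 0.5477 -0.1472  0.2479] row3 [0.0151 0.0094] tilt corr units [0.215 0.102]
F [-0.3  0.4 -1. ] T [ 0.03 -0.05 -0.  ] gap 0.05949018350958803 j7 -19.0 19.1
```

```bash
python3 -m handwheel '{"translation":[[-0.1,0.5,0],[-0.1,0.5,0],[-0.1,0.5,-0.3],[0,0.4,-0.4],[0,0.2,-0.5],[0,0,-0.5],[0,0,-0.4],[0,0,0]],"delta_rot":[[0.05,0.02,1],[0.05,0.02,1],[0.05,0.02,1],[0.05,0.02,1],[0,0,0.7],[0,0,0],[0,0,0],[0,0,0]],"gripper":[1,1,1,1,1,1,1,1]}';python3 -c "
from h import *
corr((.0022,-.0011),.027)"
```

```text
t: 19.9
tcp_pos: [0.5293, -0.0459, 0.353]
ee_rot: [[0.996, -0.083, 0.016], [-0.083, -0.997, -0.001], [0.016, -0.0, -1.0]]
contact_force: [-0.5, -0.2, -2.1]
finger_gap: 0.0588
gp [ 0.5317 -0.046   0.1983] yaw -4.77 foot [ 0.5321 -0.0461  0.1713] row3 [ 0.0157 -0.0004] tilt corr units [0.027 0.192]
F [-0.5 -0.2 -2.1] T [ 0.03  0.03 -0.  ] gap 0.05880312668689745 j7 -11.0 19.9
```

```bash
python3 -m handwheel '{"translation":[[0.03,-0.02,-0.3],[0.03,0,-0.3],[0,0,0],[0,0,0]],"delta_rot":[[0.02,0.09,-0.1],[0,0.08,0],[0,0,0],[0,0,0]],"gripper":[1,1,1,1]}';python3 -c "
from h import *
corr((.0022,-.0011),.027); grab('wrist','w13.png'); crop('w13',[(170,110,220,170)],'w13z.png',3.6 and 3)"
```

```text
t: 20.3
tcp_pos: [0.5328, -0.0475, 0.3303]
ee_rot: [[0.996, -0.092, 0.007], [-0.092, -0.996, -0.001], [0.007, 0.0, -1.0]]
contact_force: [0.8, 0.1, -1.0]
finger_gap: 0.0593
gp [ 0.5339 -0.0477  0.1756] yaw -5.29 foot [ 0.5341 -0.0477  0.1486] row3 [0.0073 0.0005] tilt corr units [0.029 0.071]
F [ 0.8  0.1 -1. ] T [-0.   -0.02  0.01] gap 0.059291044312335284 j7 -12.0 20.3
```

View pics/w13z.png

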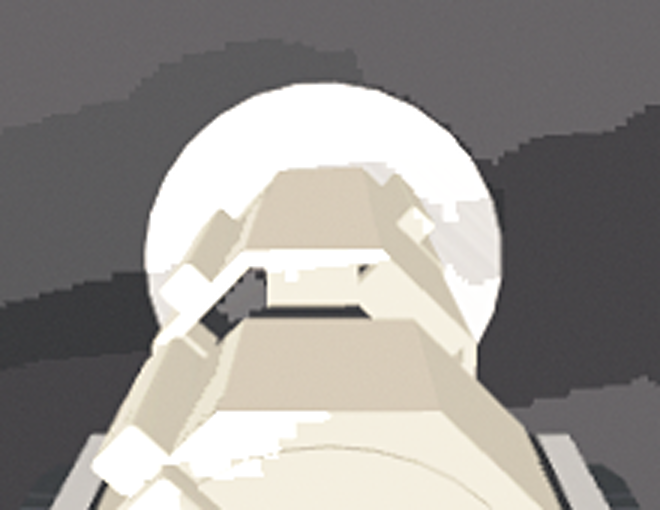

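```bash
python3 - <<'E'
from h import *
crop('w13',[(215,160,120,95)],'w13y.png',6)
E
```

```text
(no output)
```

View pics/w13y.png

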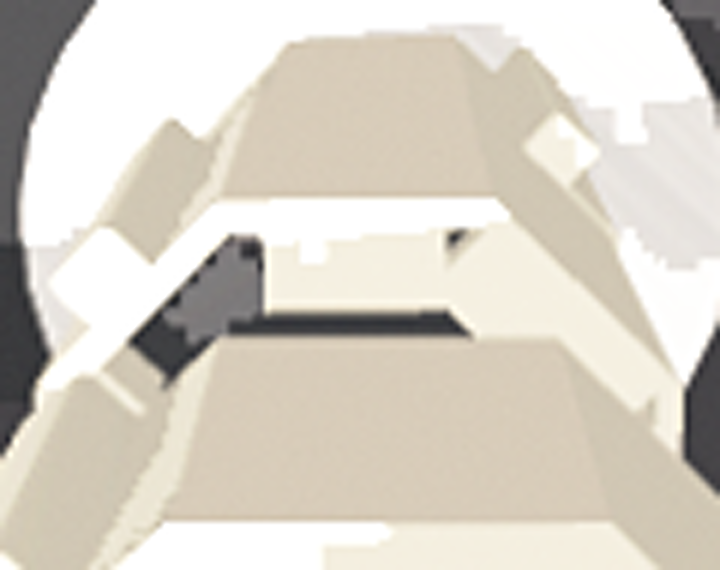

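```bash
python3 - <<'E'
from h import *
f=load('w13'); R=gp()[2]
for n,p,z in(('sec top',[(215,198),(495,198)],.13),('cap sho',[(215,338),(558,338)],.1626),('cap top',[(165,520),(612,522)],.1986)):
    V=wz(f,p,z,(215,160),6); e=V[1]-V[0]; nrm=np.array([e[1],-e[0],0])/np.linalg.norm(e)
    print(n,V.round(4).tolist(),np.linalg.norm(e).round(4),ang(e).round(1),(V.mean(0)+.03*nrm).round(4))
E
```

```text
sec top [[0.5236, -0.0152, 0.13], [0.5484, -0.0175, 0.13]] 0.0249 -5.3 [ 0.5332 -0.0462  0.13  ]
cap sho [[0.5258, -0.0184, 0.1626], [0.5508, -0.0207, 0.1626]] 0.0251 -5.3 [ 0.5355 -0.0494  0.1626]
cap top [[0.5259, -0.018, 0.1986], [0.5507, -0.0204, 0.1986]] 0.0249 -5.7 [ 0.5353 -0.0491  0.1986]
```

Yaw matches exactly, and the cap is 2.3 mm in x and 3.2 mm in y off the section. I correct that and go down.

```bash
python3 -m handwheel '{"translation":[[-0.04,0.07,0],[0,0,-0.15],[0,0,-0.15],[0,0,0]],"delta_rot":[[0.02,0.07,0],[0,0,0],[0,0,0],[0,0,0]],"gripper":[1,1,1,1]}';python3 -c "
from h import *
corr((.0022,-.0011),.027); grab('wrist','w14.png'); crop('w14',[(215,160,120,95)],'w14y.png',6)"
```

```text
t: 20.75
tcp_pos: [0.5315, -0.0445, 0.3188]
ee_rot: [[0.996, -0.093, 0.005], [-0.093, -0.996, -0.0], [0.005, -0.0, -1.0]]
contact_force: [0.0, -0.2, -1.7]
finger_gap: 0.0595
gp [ 0.5322 -0.0445  0.1641] yaw -5.31 foot [ 0.5324 -0.0445  0.1371] row3 [ 0.0045 -0.0004] tilt corr units [0.013 0.032]
F [ 0.  -0.2 -1.7] T [0.05 0.03 0.03] gap 0.05954282011328557 j7 -13.0 20.75
```

View pics/w14y.png

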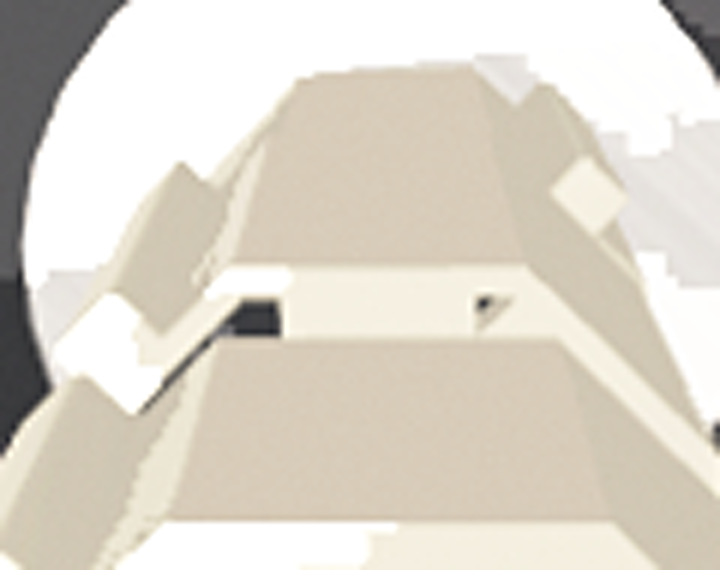

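```bash
python3 - <<'E'
from h import *
f=load('w14'); R=gp()[2]
for n,p,z in(('sec top',[(232,265),(528,265)],.13),('cap sho',[(215,338),(560,338)],.1511)):
    V=wz(f,p,z,(215,160),6); e=V[1]-V[0]; nrm=np.array([e[1],-e[0],0])/np.linalg.norm(e)
    print(n,V.round(4).tolist(),np.linalg.norm(e).round(4),ang(e).round(1),(V.mean(0)+.03*nrm).round(4))
E
```

```text
sec top [[0.5238, -0.0153, 0.13], [0.5485, -0.0176, 0.13]] 0.0248 -5.3 [ 0.5334 -0.0463  0.13  ]
cap sho [[0.5241, -0.0152, 0.1511], [0.5493, -0.0176, 0.1511]] 0.0253 -5.3 [ 0.5339 -0.0463  0.1511]
```

Aligned to within 0.5 mm. I insert the cap.

```bash
python3 -m handwheel '{"translation":[[0,0,-0.15],[0,0,-0.2],[0,0,-0.15],[0,0,-0.1],[0,0,0]],"delta_rot":[[0,0.02,0],[0,0,0],[0,0,0],[0,0,0],[0,0,0]],"gripper":[1,1,1,1,1]}';python3 -c "
from h import *
corr((.0022,-.0011),.027); grab('wrist','w15.png'); crop('w15',[(215,160,120,95)],'w15y.png',6)"
```

```text
t: 21.3
tcp_pos: [0.5334, -0.0442, 0.2992]
ee_rot: [[0.996, -0.093, 0.003], [-0.093, -0.996, -0.003], [0.004, 0.002, -1.0]]
contact_force: [0.2, -0.2, -2.1]
finger_gap: 0.0596
gp [ 0.534  -0.0446  0.1446] yaw -5.36 foot [ 0.534  -0.0447  0.1176] row3 [0.0035 0.0022] tilt corr units [0.049 0.014]
F [ 0.2 -0.2 -2.1] T [-0.01  0.05 -0.05] gap 0.05962820418347844 j7 -14.0 21.3
```

View pics/w15y.png

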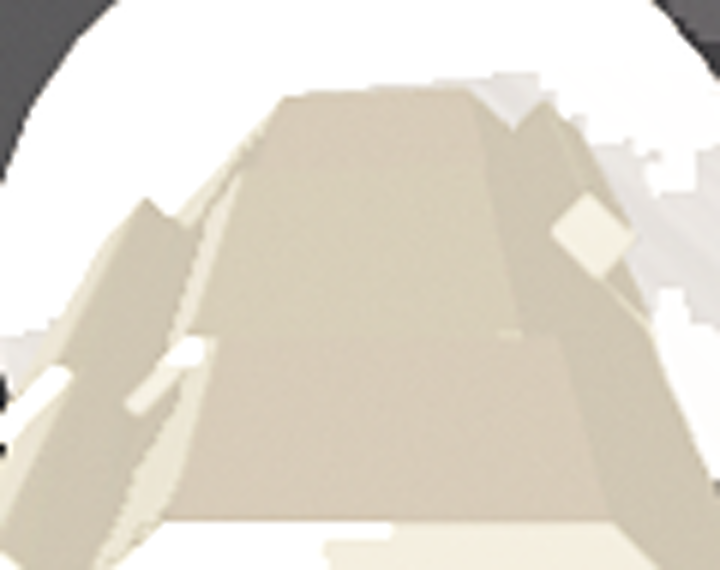

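```bash
python3 -m handwheel '{"translation":[[0,0,-0.06],[0,0,-0.05],[0,0,0],[0,0,0],[0,0,0],[0,0,0],[0,0,0],[0,0,0]],"delta_rot":[[0.02,0,0],[0,0,0],[0,0,-1],[0,0,-1],[0,0,-1],[0,0,-1],[0,0,-1],[0,0,-1]],"gripper":[1,1,1,1,1,1,1,1]}';python3 -c "
from h import *
corr((.0022,-.0011),.027)"
```

```text
t: 22.15
tcp_pos: [0.5342, -0.0464, 0.2986]
ee_rot: [[0.863, -0.504, -0.002], [-0.504, -0.863, -0.007], [0.002, 0.007, -1.0]]
contact_force: [0.4, 0.2, 2.7]
finger_gap: 0.0596
gp [ 0.534  -0.0475  0.144 ] yaw -30.3 foot [ 0.5339 -0.0477  0.117 ] row3 [0.0023 0.0069] tilt corr units [ 0.1   -0.057]
F [0.4 0.2 2.7] T [0.03 0.14 0.13] gap 0.05956679852891864 j7 -37.0 22.15
```

Seated: a 2.7 N upward reaction. It is turning freely, so I continue.

```bash
python3 -m handwheel '{"translation":[[0,0,0],[0,0,0],[0,0,0],[0,0,0],[0,0,0],[0,0,0],[0,0,0],[0,0,0]],"delta_rot":[[0.04,-0.03,-1],[0.04,-0.03,-1],[0.02,-0.02,-1],[0,-0.02,-1],[0,-0.02,-1],[0,-0.02,-1],[0,-0.02,-1],[0,-0.02,-1]],"gripper":[1,1,1,1,1,1,1,1]}';python3 -c "
from h import *
corr((.0022,-.0011),.027); grab('wrist','w16.png')"
```

```text
t: 22.95
tcp_pos: [0.5339, -0.0476, 0.2988]
ee_rot: [[0.447, -0.895, 0.004], [-0.895, -0.447, -0.005], [0.007, -0.002, -1.0]]
contact_force: [-2.6, -0.5, 4.3]
finger_gap: 0.0592
gp [ 0.5346 -0.0484  0.1441] yaw -63.45 foot [ 0.5347 -0.0485  0.1171] row3 [ 0.0066 -0.0016] tilt corr units [0.053 0.035]
F [-2.6 -0.5  4.3] T [0.16 0.52 0.11] gap 0.05915566154239417 j7 -68.0 22.95
```

View pics/w16.png

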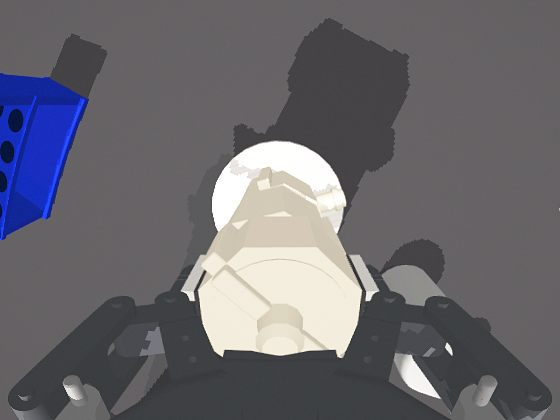

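```bash
python3 -m handwheel '{"translation":[[0,0,0],[0,0,0],[0,0,0],[0,0,0],[0,0,0],[0,0,0],[0,0,0]],"delta_rot":[[0.02,0,-1],[0,0,-1],[0,-0.02,-1],[0,-0.02,-1],[0,-0.02,-1],[0,-0.02,-1],[0,-0.02,-1]],"gripper":[1,1,1,1,1,1,1]}';python3 -c "
from h import *
corr((.0022,-.0011),.027)"
```

```text
t: 23.7
tcp_pos: [0.5319, -0.0475, 0.2988]
ee_rot: [[-0.035, -0.999, -0.001], [-0.999, 0.035, -0.006], [0.006, 0.0, -1.0]]
contact_force: [-1.5, 0.0, 4.1]
finger_gap: 0.0596
gp [ 0.5319 -0.0484  0.1441] yaw -92.02 foot [ 0.5318 -0.0485  0.1171] row3 [0.0058 0.0003] tilt corr units [ 0.051 -0.022]
F [-1.5  0.   4.1] T [0.2  0.42 0.12] gap 0.05958738893356647 j7 -95.0 23.7
```

```bash
python3 -m handwheel '{"translation":[[0.02,0,0],[0,0,0],[0,0,0]],"delta_rot":[[0,-0.02,-0.8],[0,0,-0.7],[0,0,-0.4]],"gripper":[1,1,1]}';python3 -c "
from h import *
corr((.0022,-.0011),.027);grab('wrist','w17.png'); crop('w17',[(170,130,220,150)],'w17y.png',3)"
```

```text
t: 24.0
tcp_pos: [0.5321, -0.0468, 0.2988]
ee_rot: [[-0.164, -0.986, -0.003], [-0.986, 0.164, -0.007], [0.007, 0.002, -1.0]]
contact_force: [-1.1, -1.0, 3.1]
finger_gap: 0.059
gp [ 0.5317 -0.0479  0.1441] yaw -99.44 foot [ 0.5316 -0.048   0.1171] row3 [0.0071 0.0017] tilt corr units [ 0.063 -0.051]
F [-1.1 -1.   3.1] T [-0.09  0.29  1.03] gap 0.05903200739982443 j7 -103.0 24.0
```

View pics/w17y.png

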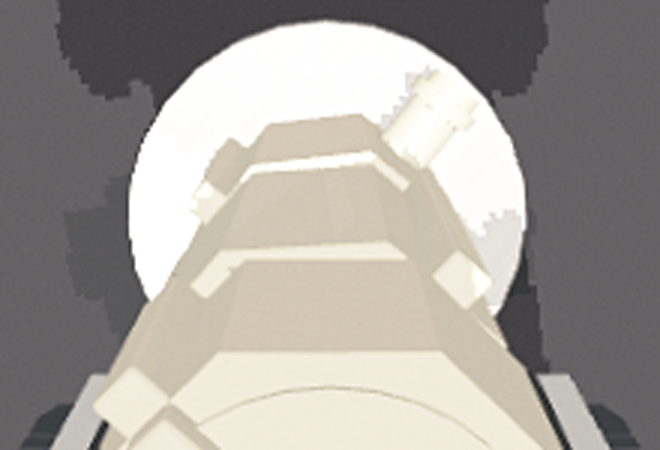

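The torque rose to 1.0 N m at yaw -99.4°, so the cap is at its stop. I ease off slightly, release and rise.

```bash
python3 -m handwheel '{"translation":[[0.02,0,0],[0,0,0],[0,0,0],[0,0,0],[0,0,0],[0,0,0],[0,0,0.4],[0,0,0.8],[0,0,1],[0,0,1],[0,0,0.5],[0,0,0]],"delta_rot":[[0,0,0.4],[0,0,0],[0,0,0],[0,0,0],[0,0,0],[0,0,0],[0,0,0],[0,0,0],[0,0,0],[0,0,0],[0,0,0],[0,0,0]],"gripper":[1,-1,-1,-1,-1,-1,-1,-1,-1,-1,-1,-1]}';python3 -c "
from h import *
corr((0,0),0);grab('wrist','w18.png'); crop('w18',[(200,110,160,140)],'w18y.png',5);grab('side','s18.png');grab('scene','c18.png');crop('s18',[(250,170,100,120)],'s18z.png',5)"
```

```text
t: 25.25
tcp_pos: [0.5308, -0.0474, 0.4479]
ee_rot: [[-0.138, -0.99, -0.007], [-0.99, 0.138, -0.004], [0.005, 0.007, -1.0]]
contact_force: [-0.1, 0.7, -0.6]
finger_gap: 0.0856
gp [ 0.5297 -0.048   0.2932] yaw -97.95 foot [ 0.5297 -0.048   0.2932] row3 [0.005  0.0065] tilt corr units [ 0.059 -0.103]
F [-0.1  0.7 -0.6] T [ 0.02 -0.04  0.01] gap 0.08558179170273142 j7 -99.0 25.25
```

View pics/w18y.png

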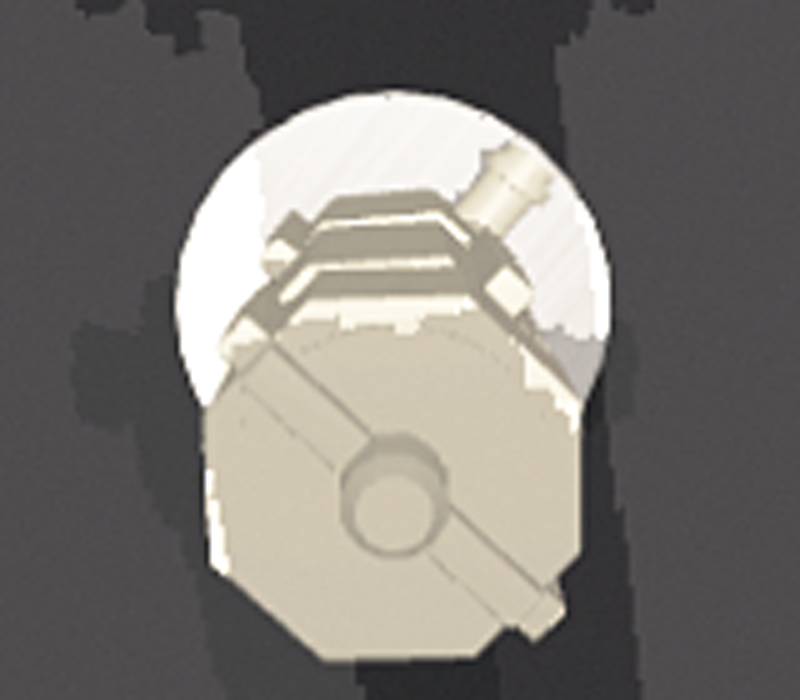

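View pics/s18z.png

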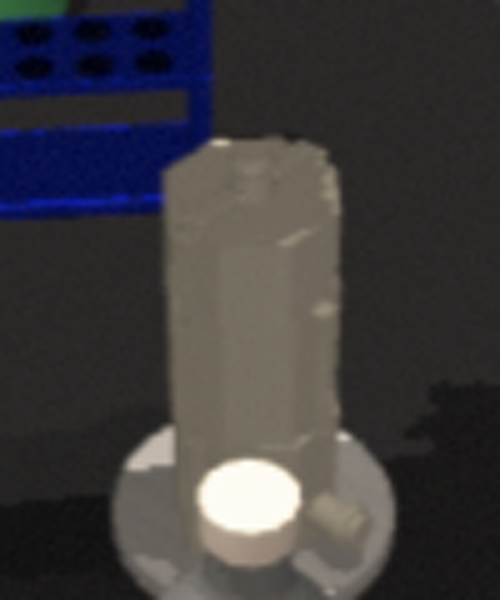

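View pics/c18.png

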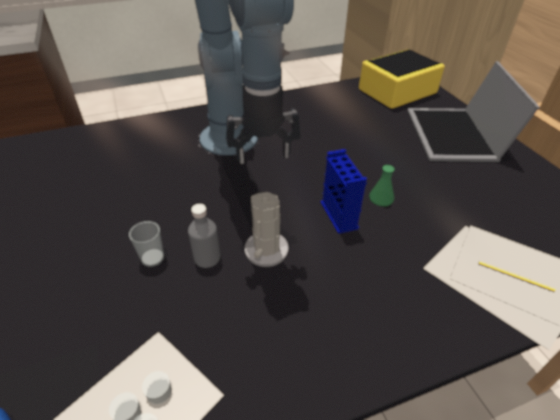

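View pics/s18.png

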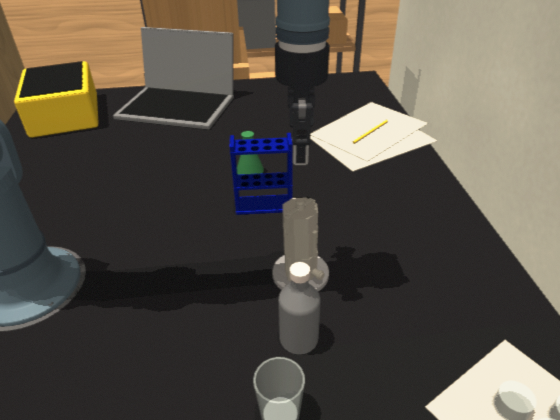

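The tower stands upright with its seams closed, and the glassware, bottle and rack are at their original pixels. I check the lock angles.

```bash
python3 - <<'E'
from h import *
f=load('w18'); o=(200,110)
octo(f,[(282,325),(475,297),(580,402),(580,550),(477,657),(325,660),(213,565),(207,408)],.166,o,5)
r=wz(f,[(232,340),(552,625)],.168,o,5); print('cap ridge',r.mean(0),np.linalg.norm(r[0]-r[1]),ang(r[0]-r[1]))
for n,p,z in(('cap edge',[(305,300),(475,295)],.166),('cap shoulder',[(315,272),(455,255)],.13),('sec shoulder',[(318,228),(432,220)],.07),('base outer',[(330,215),(435,208)],.07)):
    V=wz(f,p,z,o,5); print(n,np.linalg.norm(V[1]-V[0]).round(4),ang(V[1]-V[0]).round(1))
a,b=cv2.imread('pics/side0.png').astype(int),cv2.imread('pics/s18.png').astype(int)
for nm,(x,y,w,h) in dict(rack=(225,130,70,85),bottle=(275,262,50,95),beaker=(250,358,58,60)).items(): print(nm,np.abs(a-b)[y:y+h,x:x+w].mean().round(2))
a,b=cv2.imread('pics/scene0.png').astype(int),cv2.imread('pics/c18.png').astype(int)
for nm,(x,y,w,h) in dict(rack=(318,145,48,90),flask=(365,160,36,48),bottle=(185,200,38,70),beaker=(128,220,38,48)).items(): print(nm,np.abs(a-b)[y:y+h,x:x+w].mean().round(2))
E
python3 - <<'E'
from h import *
crop('w18',[(245,140,70,70)],'w18q.png',8)
E
```

```text
oct centre [ 0.5317 -0.0481  0.166 ] diag [np.float64(0.0638), np.float64(0.0651), np.float64(0.0649), np.float64(0.0644)] yaw mod45 39.5
cap ridge [ 0.5321722  -0.04872534  0.168     ] 0.06954280558312821 39.267235264772886
cap edge 0.0264 -96.3
cap shoulder 0.025 -91.0
sec shoulder 0.0244 -94.0
base outer 0.0224 -94.1
rack 4.77
bottle 9.9
beaker 0.91
rack 1.44
flask 1.21
bottle 1.68
beaker 1.16
```

View pics/w18q.png

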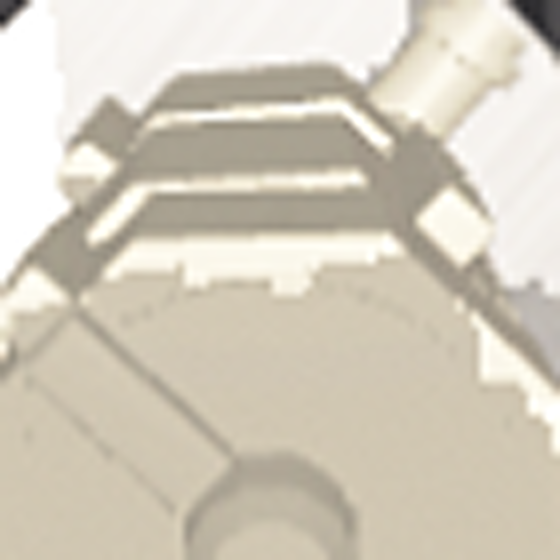

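```bash
python3 - <<'E'
from h import *
f=load('w18'); o=(245,140)
for n,p,z in(('sec top',[(148,186),(362,171)],.13),('base top',[(158,115),(338,98)],.07),('cap top',[(118,242),(395,234)],.166)):
    V=wz(f,p,z,o,8); e=V[1]-V[0]; nrm=np.array([e[1],-e[0],0])/np.linalg.norm(e); print(n,np.linalg.norm(e).round(4),ang(e).round(1),(V.mean(0)+.03*nrm).round(4))
s=bot.read_state(); print(s['t'],s['finger_gap'])
E
```

```text
sec top 0.0237 -93.9 [ 0.5328 -0.049   0.13  ]
base top 0.0241 -92.5 [ 0.5343 -0.0489  0.07  ]
cap top 0.0269 -96.3 [ 0.532  -0.0479  0.166 ]
25.4 0.08521918683799465
```

```bash
python3 -c "
from bench import bot
print(bot.finish_job())"
```

```text
the job is handed in; nothing more can be done
None
```

The tower is assembled and I handed the job in at about 25 s. The section went into the base and turned clockwise to its stop, then the cap went into the section and turned to its stop. The torque rose to about 1.5 N m on the section and 1.0 N m on the cap at the stops.

**Last checks:**
- **Lock angles:** the base's slots lie at about 42.5°, the section at about 131° and the cap at about 39°. Each has turned roughly 91–93° from its entry slot. The readings carry a few degrees of scatter.
- **Seating:** both shoulder seams look closed, and the three axes agree within about 2.5 mm, which is the play.
- **Hands off:** the gripper is open and well above the tower, with contact force about zero.
- **Bystanders:** the rack, flask, bottle and beaker sit at their original pixels in the scene view. In the side view the beaker is unchanged, while the rack and bottle patches differ slightly. I put that down to the tower and shadows there, but did not check further.

**What went less smoothly:** during the first turn the section drifted a few mm sideways and over-rotated to about 10° past nominal. I eased it back about 6° and re-centred it before letting go. It also slid about 5 mm when first gripped.

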